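Put the clamping strips away in the slide-top box, sorted by length

TASK

Put away the loose brown clamping strips that lie on the job sheets and to the left of them, this side of the press, in the wooden box with the sliding cover: slide the cover right back, lay every strip flat between the steel pins of its bay, the long strips stacked in the full-length bay and the short ones in the bay with the stop block, then slide the cover fully shut. Leave the other things on the table where they are.

Things in the scene. Friction and masses are not known exactly. Their poses are not given: they have to be found in the camera images.
- strip_box: light wood box with sliding cover, fixed; 170 (x) x 186 (y) x 56 mm high. Origin: centre of its underside; +y: the way the cover opens (away from the robot). Floor top 6 mm up; inside 152 (x) x 170 mm (y). Walls 56 mm high, at +y 45 mm. Strips lie along x, stacked up to three high, in two bays between upright steel pins (8 mm thick, domed, tops 42 mm up); between a bay's pins its middle is open for the fingers
- long_bay (a point): centre of the floor of the full-length bay, the one nearer the robot, at (0, -42, 6) mm in strip_box, axes as strip_box. Clear space: 152 mm along x (wall to wall), 35 mm along y (between its four pins, at x = +-52, y = +-21.5 mm from this point)
- short_bay (a point): centre of the floor of the short bay, the one farther from the robot, at (-12.5, 42, 6) mm in strip_box, axes as strip_box. A wooden stop block (25 x 60 mm, 32 mm high) at its +x end leaves 127 mm along x, too short for a long strip; 35 mm along y between its four pins, at x = +-45, y = +-21.5 mm from this point
- cover (a joint): the flat cover, 159 x 178 x 4 mm, top 50.5 mm above the table, captive in grooves. Value in m: 0 fully shut, 0.165 fully open, stops at both ends; it slides along strip_box's +y to open and then sticks out 165 mm past that end at the same height. Starts between 0 and 0.03. It stays where it is left; 2.5 N slides it
- cover_grip (a point): middle of the wooden pull on top of the cover: a bar 70 mm long along strip_box's x, 12 mm thick along y, 50.5 to 68.5 mm above the table; this point is 59.5 mm up and moves with the cover. Pinch it across the 12 mm or push its side. A tall press stands left of the open cover (from about 0.57 m ahead, 0.44 m tall): swing the arm past in front of it
- bottle: solvent bottle, 62 mm thick, 122 mm tall, near the right front of the table; leave alone. Origin: centre of its underside
- caliper: vernier caliper, 215 mm long, lying flat to the right of the box; leave alone. Origin: under its middle
- tape: roll of marking tape, 81 mm across, 24 mm high, lying at the back; leave alone. Origin: centre of its underside
- bin: open blue part bin, 113 x 93 x 50 mm, at the left front; leave alone. Origin: centre of its underside
- long_strip0: brown bakelite clamping strip, a flat bar 28 mm wide, 144 mm long, 11 mm thick (the other kind: 120 mm long), 0.14 kg; may be absent. Origin: centre of its underside; y along its length, x across its width, z up. Starts flat on the table or on the job sheets (a pile 6 mm high). Grasp it across the 28 mm at its middle
- long_strip1: brown bakelite clamping strip, a flat bar 28 mm wide, 144 mm long, 11 mm thick (the other kind: 120 mm long), 0.14 kg; may be absent. Origin: centre of its underside; y along its length, x across its width, z up. Starts flat on the table or on the job sheets (a pile 6 mm high). Grasp it across the 28 mm at its middle
- long_strip2: brown bakelite clamping strip, a flat bar 28 mm wide, 144 mm long, 11 mm thick (the other kind: 120 mm long), 0.14 kg; may be absent. Origin: centre of its underside; y along its length, x across its width, z up. Starts flat on the table or on the job sheets (a pile 6 mm high). Grasp it across the 28 mm at its middle
- short_strip0: brown bakelite clamping strip, a flat bar 28 mm wide, 120 mm long, 11 mm thick (the other kind: 144 mm long), 0.14 kg; may be absent. Origin: centre of its underside; y along its length, x across its width, z up. Starts flat on the table or on the job sheets (a pile 6 mm high). Grasp it across the 28 mm at its middle
- short_strip1: brown bakelite clamping strip, a flat bar 28 mm wide, 120 mm long, 11 mm thick (the other kind: 144 mm long), 0.14 kg; may be absent. Origin: centre of its underside; y along its length, x across its width, z up. Starts flat on the table or on the job sheets (a pile 6 mm high). Grasp it across the 28 mm at its middle
- short_strip2: brown bakelite clamping strip, a flat bar 28 mm wide, 120 mm long, 11 mm thick (the other kind: 144 mm long), 0.14 kg; may be absent. Origin: centre of its underside; y along its length, x across its width, z up. Starts flat on the table or on the job sheets (a pile 6 mm high). Grasp it across the 28 mm at its middle
There are look-alikes about, which are no part of the job. What is shaped like the long_strip2 but orange is not meant.

How it is judged:
On the way, in this order (a step that is already met when the one before it is completed fails the run):
1. the cover is slid right back (value of joint cover above 0.145 m), for 0.2 s.
2. every strip lies flat in the bay of its length (horizontal distance between each of long_strip0, long_strip1, long_strip2 and long_bay below 0.012 m and angle between the y axis of each of long_strip0, long_strip1, long_strip2, short_strip0, short_strip1, short_strip2 and the x axis of strip_box, either way round below 0.09 rad and angle between the z axis of each of long_strip0, long_strip1, long_strip2, short_strip0, short_strip1, short_strip2 and the z axis of strip_box, either way round below 0.09 rad and z of each of long_strip0, long_strip1, long_strip2 in the frame of long_bay below 0.035 m and horizontal distance between each of short_strip0, short_strip1, short_strip2 and short_bay below 0.012 m and z of each of short_strip0, short_strip1, short_strip2 in the frame of short_bay below 0.035 m), for 0.3 s.
At the end, for the whole second after the job is handed in: the cover is shut to within 6 mm; every long strip lies in the full-length bay and every short one in the bay with the stop block: centre within 12 mm of the bay's, along the bay and flat within 0.09 rad, underside below 35 mm over the bay floor; all at rest (all of step 2 and value of joint cover below 0.006 m and linear speed of each of long_strip0, long_strip1, long_strip2, short_strip0, short_strip1, short_strip2 below 0.02 m/s); the robot touches nothing.
It fails at once if the solvent bottle is moved by over 4 cm (distance of bottle from where it was at the start of the episode above 0.04 m).
It fails at once if the caliper is moved by over 4 cm (distance of caliper from where it was at the start of the episode above 0.04 m).
It fails at once if the roll of tape is moved by over 4 cm (distance of tape from where it was at the start of the episode above 0.04 m).
It fails at once if the part bin is moved by over 4 cm (distance of bin from where it was at the start of the episode above 0.04 m).
Of long_strip0, long_strip1, long_strip2, short_strip0, short_strip1, short_strip2 only 4 to 6 are there at a start; the rules pass over those that are not, and their reading is None.
At some moment in a run one of long_strip0, short_strip0, long_strip1 may be knocked a few centimetres aside while the robot is not near it.
Once in a run the grip may slacken for a moment while it holds something.
It also fails if it takes over 210 s, if anything falls off the work surface, if the arm or the gripper's body presses on something with over 40 N, if the wrist force passes 120 N, or if a joint passes its speed limit or range.

ROBOT

A 6-joint arm with a two-finger parallel gripper is mounted at the origin on a cart in front of the work surface, level with it; the furniture and walls round the work are solid. World frame = base frame: x ahead of the robot, y to its left, z up, the work surface at z = 0. Lengths are in m, angles in rad, forces in N, time in s.
With the tool pointing down it reaches from about 0.3 to 1 m from the base axis. Payload 5.1 kg.
Tool frame: the origin (TCP) lies at the very end of the fingers, on their centre line; the grasp point (between the pads) lies 19 mm behind it (robot.pinch_z is the distance from the TCP to the grasp point, in m); z points along the fingers, y is the line along which they close (so a half turn about z gives the same grasp; the last joint's range is limited). The gripper opens to 95 mm and grips with 3 to 60 N. Pads are 20 mm wide; open, the fingers measure 119 mm over their backs; the gripper's body (75 mm by 180 mm) begins 59 mm behind the grasp point.
Start: joints at [1.133, 0.124, 1.65, -0, 1.367, -0.083], TCP at [0.226, 0.609, 0.215] pointing down, gripper open.
Joint ranges: [-2.61, 2.61], [-1.02, 2.33], [0.03, 2.71], [-1.35, 4.49], [0.32, 2.68], [-2.91, 2.91]. Speed limits (rad/s): [2.57, 2.57, 3.14, 3.14, 3.14, 3.14].

INTERFACE

Orientations are given as a unit quaternion [x, y, z, w].
In Python, from plant import robot, optics, workorder gives the robot as it stands.
- The arm moves only by the tool drive_tool, never from a script. Its argument "rows" is text: rows parted by semicolons, each of 6 numbers parted by spaces: the shift along the tool's x, y, z in cm, then the turn, a rotation vector about the tool's x, y, z in rad. A call has exactly 8 rows; each row shifts and turns the commanded pose from where the row before left it, along the tool's axes as they then stand; what a row does not reach is not made up. A row lasts 1/12 s, in which the tool goes at most 41.7 mm and 7.16 degrees, less where a joint would pass 70% of its speed; a pose out of reach is approached as far as the arm can. A call is refused whole if a number of a shift passes 4.17 or a number of a turn 0.125, either way. A call with a gripper value outside its range is refused whole. "gripper" is the opening, from -1 (shut) to 1 (fully open), set as the call begins (left out, the last holds). The fingers move at their own pace and stop on an object; "newtons" is the grip in N (left out, the last holds). Time passes only in rows, so rows that do not move let the fingers close, or fill a call up. It gives the time, the measured TCP pose, the force, the opening and the grip force at its end, in the units of the state.
- robot.state(): the state, without advancing time (a new reading comes with each control period).
- optics.grab_frame(name): name is "side" or "top" or "wrist"; returns a dict with "img" (384x512x3 uint8, red, green, blue), "z_map" (384x512 float32, m along the optical axis (not along the pixel's ray), 0 where there is no reading), "fx", "fy", "cx", "cy" (pixels), "k1" (the pictures are not rectified: a ray, as slopes to the right and down, at radius r is drawn at 1 + k1 r^2 times it, then the intrinsics apply), "R" (3x3) and "t" (3): a world point X has camera coordinates R X + t. Camera axes: x right, y down, z forward; pixel columns grow to the right and rows downward; lengths in m; the calibration is good to about 2 mm. A picture is of the moment at which its call begins.
- workorder.hand_in(): hands the job in; it is judged then, once.
Trained networks look in the newest picture that a camera, given by its name, has taken for a name from the list of things; names that differ only in an ending like _2 or _b are one class to them, and where a whole thing is asked for, a point or a joint stands for the part that bears it (a point fixed in the world has none). Each returns a list of dicts, best first, with "p" (0 to 1); they miss things now and then, are a little off and sometimes report something else, mostly with a low value. They report only what shows in the picture. A call takes as long as a camera call. They do not tell look-alikes from the thing itself.
- optics.find_in(camera, name): "point" ([column, row] in pixels, amid what is visible of it).
- optics.masks_of(camera, name): "region" (384x512 bool, what is visible of it) and "point" ([column, row] in pixels, amid what is visible of it).
The state is a dict: "t": time; "joints": joint angles; "joint_velocities": joint speeds; "effort": joint torques, N m; "position": TCP position; "tool_rot": TCP orientation; "contact_force": force on the tool from outside, world axes, zero at the start; "ft_torque": the same for the moment, N m; "gripper_width": finger opening in m; "finger_force": force on a finger pad.
Only numpy, scipy, OpenCV 4.12 (cv2) and the standard library are available. Lean on these libraries where they do the work, as an engineer would, in place of code of your own. Each camera call takes 0.05 s, during which the arm holds its last target. There are 200 camera calls.

## Working session

There is one attempt and no reset: what is moved stays moved. The work goes in short steps, Python scripts to look and compute and a tool call to move; the robot and the scene stay as the last step left them, time stands still between calls to the robot, and variables do not carry over. Pictures are saved under pics/ and viewed, at most 14 in all, crops included, and the job is handed in when it is done.

Besides the shell and the picture viewer there is one more tool, called as name(argument=value, ...) on one line, values as JSON. drive_tool: Moves the arm, as the interface text tells. Its arguments: {"type":"object","properties":{"rows":{"type":"string"},"gripper":{"type":"number"},"newtons":{"type":"number"}},"required":["rows"]}

```bash
mkdir -p pics; ls
cat > h.py <<'E'
import numpy as np, cv2
from scipy.spatial.transform import Rotation as Rn
from plant import robot, optics, workorder
def world(f, pts, z=None):
    """pixels -> world; with z given intersect the plane, else use z_map"""
    pts=np.asarray(pts,float).reshape(-1,2)
    n=np.c_[(pts[:,0]-f['cx'])/f['fx'],(pts[:,1]-f['cy'])/f['fy']]
    u=n.copy()
    for _ in range(20): u=n/(1+f['k1']*(u**2).sum(1,keepdims=True))
    d=np.c_[u,np.ones(len(u))]; R=np.array(f['R']); t=np.array(f['t'])
    if z is None:
        p=np.round(pts).astype(int); s=f['z_map'][p[:,1].clip(0,383),p[:,0].clip(0,511)]
    else:
        c=-R.T@t; w=d@R; s=(z-c[2])/w[:,2]
    return (d*s[:,None]-t)@R
def pix(f,X):
    c=np.atleast_2d(X)@np.array(f['R']).T+np.array(f['t']); u=c[:,:2]/c[:,2:]
    u=u*(1+f['k1']*(u**2).sum(1,keepdims=True)); return u*[f['fx'],f['fy']]+[f['cx'],f['cy']]
def save(f,name): cv2.imwrite('pics/'+name,f['img'][:,:,::-1])
def pose():
    s=robot.state(); return s,np.array(s['position']),Rn.from_quat(s['tool_rot'])
def delta(target):
    """shift in tool axes (cm) to a world target"""
    s,p,R=pose(); return R.inv().apply(np.array(target)-p)*100
E
python3 - <<'E'
from h import *
s,p,R=pose(); print(s); print(R.as_matrix().round(3))
for c in ['top','side']:
    f=optics.grab_frame(c); save(f,c+'0.png'); print(c,'cam at',(-np.array(f['R']).T@np.array(f['t'])).round(3))
    for n in ['long_strip0','short_strip0','strip_box','cover_grip','bottle','bin','tape','caliper']:
        for m in optics.masks_of(c,n):
            ys,xs=np.nonzero(m['region'])
            if len(xs)<20: print(n,m['p'],m['point'],'tiny'); continue
            W=world(f,np.c_[xs,ys]); zz=np.median(W[:,2])
            r=cv2.minAreaRect(W[:,:2].astype(np.float32)*1000)
            print(n,round(m['p'],2),np.round(m['point']),'rect',np.round(r[0]),np.round(r[1]),round(r[2]),'z',zz.round(3))
E
```

```text
pics
{'t': 0.0, 'joints': array([ 1.13341900e+00,  1.24530681e-01,  1.65167769e+00, -3.64321867e-05,
        1.36751689e+00, -8.26097153e-02]), 'joint_velocities': array([-2.00760339e-03,  4.59641624e-05,  1.14576237e-03, -1.72317042e-04,
       -1.43585221e-03,  1.95307659e-03]), 'effort': array([ 8.03969997e-04, -4.17602348e+01, -3.59937000e+01,  7.75327440e-02,
        4.92643146e-02, -1.53401843e-04]), 'position': array([0.22555741, 0.60891293, 0.21336833]), 'tool_rot': array([ 1.76451297e-01,  9.84308794e-01, -1.03505240e-03, -2.56881641e-04]), 'contact_force': array([-0.21486176,  0.5781038 , -0.21371934]), 'ft_torque': array([ 3.01713859e-02,  2.95087522e-05, -3.51736106e-02]), 'finger_force': 0.0, 'gripper_width': 0.0949722496529496}
[[-0.938  0.347 -0.001]
 [ 0.347  0.938 -0.002]
 [ 0.    -0.002 -1.   ]]
top cam at [0.434 0.025 1.447]
long_strip0 0.84 [211. 244.] rect [393. 130.] [178. 137.] 74 z 0.009
long_strip0 0.7 [232. 235.] rect [437. 108.] [ 28. 142.] 89 z 0.015
long_strip0 0.62 [340. 174.] rect [ 565. -146.] [ 46. 429.] 31 z 0.01
short_strip0 0.85 [188. 245.] rect [4
[... 701 characters left out ...]
.67 [390. 200.] rect [ 461. -256.] [202. 527.] 27 z 0.006
side cam at [0.203 1.396 1.262]
long_strip0 0.76 [280. 216.] rect [293. 731.] [ 133. 1336.] 13 z 0.018
short_strip0 0.56 [289. 185.] rect [303. 630.] [ 114. 1541.] 12 z 0.019
short_strip0 0.54 [278. 243.] rect [281. 813.] [ 113. 1171.] 13 z 0.012
strip_box 0.64 [297. 158.] rect [382. 480.] [ 212. 1854.] 5 z 0.052
cover_grip 0.64 [295. 152.] rect [295. 506.] [ 173. 1780.] 11 z 0.054
bottle 0.84 [325. 138.] rect [290. 467.] [  61. 1865.] 3 z 0.07
bottle 0.45 [295. 151.] rect [297. 508.] [ 169. 1778.] 11 z 0.054
bin 0.9 [275. 289.] rect [266. 887.] [ 120. 1019.] 14 z 0.014
caliper 0.42 [289. 139.] rect [ 499. -435.] [112. 121.] 42 z 0.01
```

Run:
```python
import cv2
a=cv2.imread('pics/top0.png'); cv2.imwrite('pics/top0c.png',cv2.resize(a[110:340,80:430],None,fx=2.28,fy=2.28,interpolation=cv2.INTER_CUBIC))
```

```text
(no output)
```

View pics/top0c.png

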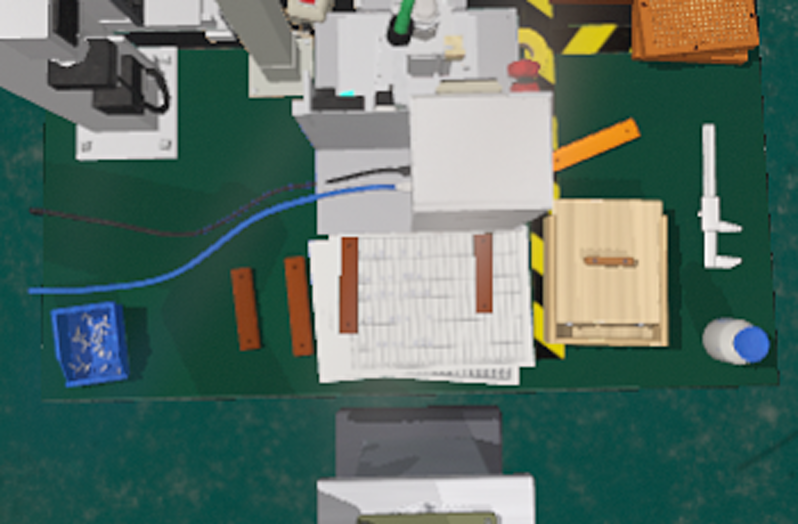

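View pics/side0.png

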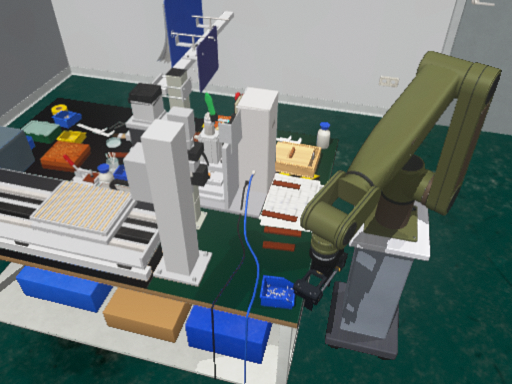

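```bash
cat >> h.py <<'E'
def strips(f):
    """brown strip blobs: (centre px, world centre xy, len, wid, angle of long axis, z top)"""
    hsv=cv2.cvtColor(f['img'],cv2.COLOR_RGB2HSV); h,s,v=cv2.split(hsv)
    m=(((h<14)|(h>174))&(s>110)&(v>50)&(v<200)).astype(np.uint8)
    m[:, :100]=0
    n,l,st,c=cv2.connectedComponentsWithStats(m); out=[]
    for i in range(1,n):
        if st[i,4]<120: continue
        ys,xs=np.nonzero(l==i); z=np.median(f['z_map'][ys,xs]); W0=world(f,np.c_[xs,ys]); zt=np.median(W0[f['z_map'][ys,xs]>0,2]) if z>0 else .011
        W=world(f,np.c_[xs,ys],zt)[:,:2]; C=W.mean(0); _,e=np.linalg.eigh(np.cov((W-C).T)); a=e[:,1]; a=a*np.sign(a[0])
        r=cv2.minAreaRect((W*1000).astype(np.float32)); L=sorted(r[1])
        out.append((c[i].round(1),C.round(4),np.round(L,1),np.degrees(np.arctan2(a[1],a[0])).round(1),round(float(zt),4),st[i,4]))
    return out
E
python3 - <<'E'
from h import *
f=optics.grab_frame('top'); print('fx',f['fx'],f['k1'])
for o in strips(f): print(*o)
# box: rim / grip from depth
x0,y0,x1,y1=[int(round(v)) for v in (80+535/2.28,110+190/2.28,80+680/2.28,110+355/2.28)]
gx,gy=np.meshgrid(np.arange(x0,x1),np.arange(y0,y1)); P=np.c_[gx.ravel(),gy.ravel()]; W=world(f,P)
for lo,hi in ((.058,.09),(.0525,.0575),(.03,.09)):
    k=(W[:,2]>lo)&(W[:,2]<hi); q=W[k]; print(lo,k.sum(), q[:,:2].min(0).round(3),q[:,:2].max(0).round(3), np.median(q[:,2]).round(4)); r=cv2.minAreaRect((q[:,:2]*1000).astype(np.float32)); print(r)
z=f['z_map'][y0:y1,x0:x1]; zz=W[:,2].reshape(gx.shape); 
cv2.imwrite('pics/boxz.png',cv2.resize(np.clip((zz*1000)*3.3,0,255).astype(np.uint8),None,fx=9,fy=8,interpolation=0)[:600,:800])
m=cv2.resize(f['img'][y0:y1,x0:x1,::-1],None,fx=8,fy=8,interpolation=cv2.INTER_CUBIC); cv2.imwrite('pics/boxrgb.png',m[:600,:800]); print(x0,y0,m.shape)
E
```

```text
fx 421.3652081246551 -0.017659793561717624
[362.7 103.1] [ 0.8818 -0.3526] [222.  326.7] 55.5 0.0278 2370
[232.7 235.2] [0.436  0.1052] [ 23.7 138.2] -1.9 0.0155 319
[292.2 234.8] [ 0.4329 -0.0961] [20.4 87.8] -4.8 0.0154 162
[210.7 243.9] [0.4081 0.1805] [ 29.6 145.7] 5.1 0.0093 379
[187.3 245.2] [0.4053 0.2598] [ 30.6 119.3] 6.6 0.009 319
0.058 149 [ 0.342 -0.356] [ 0.526 -0.184] 0.0631
((435.8468322753906, -269.93951416015625), (166.251220703125, 184.429443359375), 88.15377807617188)
0.0525 636 [ 0.342 -0.358] [ 0.552 -0.182] 0.054
((447.3285217285156, -269.94256591796875), (170.3599853515625, 207.8676300048828), 88.14803314208984)
0.03 2986 [ 0.342 -0.358] [ 0.553 -0.182] 0.0502
((447.77374267578125, -270.1983337402344), (171.747802734375, 208.9422149658203), 88.28062438964844)
315 193 (584, 504, 3)
```

View pics/boxrgb.png

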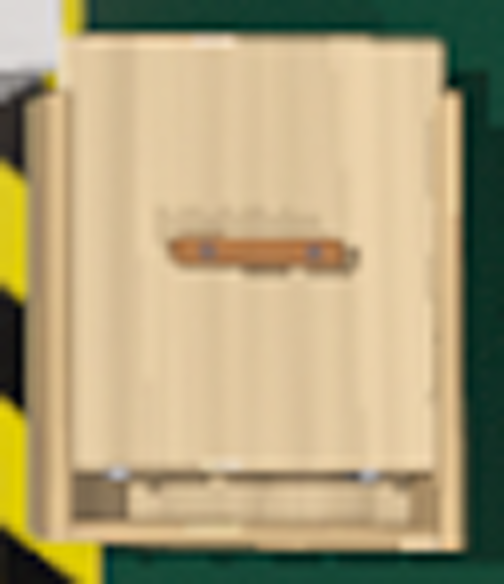

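```bash
cat >> h.py <<'E'
def plan(wps, step=3.6, dyaw=0.12, start=None):
    """waypoints (x,y,z,tool-y angle deg or None) -> rows of 8 per call, rounded; first levels the tool"""
    s,p,R=pose() if start is None else start; M=R.as_matrix(); p=p.copy()
    rows=[]
    ax=np.cross(M[:,2],[0,0,-1]); tilt=R.inv().apply(ax)
    yaw=lambda R: np.arctan2(R.as_matrix()[1,1],R.as_matrix()[0,1])
    for wi,(x,y,z,a) in enumerate(wps):
        a=yaw(R) if a is None else np.radians(a)
        d=(a-yaw(R)+np.pi)%(2*np.pi)-np.pi; D=np.array([x,y,z])-p
        n=max(1,int(np.ceil(np.linalg.norm(D)*100/step)),int(np.ceil(abs(d)/dyaw)))
        if wi==len(wps)-1: n+=(-(len(rows)+n))%8
        for i in range(n):
            v=np.r_[R.inv().apply((np.array([x,y,z])-p)/(n-i))*100, 0,0,0]
            v[:3]=v[:3].round(2); v[5]=round(-((a-yaw(R)+np.pi)%(2*np.pi)-np.pi)/(n-i),3)
            if not rows: v[3:5]=tilt[:2].round(3)
            rows.append(v); p=p+R.apply(v[:3]/100); R=R*Rn.from_rotvec(v[3:])
    for k in range(0,len(rows),8): print('; '.join(' '.join('%g'%(q+0) for q in r) for r in rows[k:k+8]))
    print('-> end',p.round(4),np.degrees(yaw(R)).round(2))
E
python3 - <<'E'
from h import *
f=optics.grab_frame('top'); hsv=cv2.cvtColor(f['img'],cv2.COLOR_RGB2HSV)
sub=hsv[215:235,330:366]; m=(sub[...,1]>120); ys,xs=np.nonzero(m); print(m.sum(), xs.mean()+330, ys.mean()+215)
W=world(f,np.c_[xs+330,ys+215],.0665); C=W.mean(0); print('grip',C, W.min(0),W.max(0)); _,e=np.linalg.eigh(np.cov((W-C)[:,:2].T)); print(e)
# box/cover edges
for n,pt,z in [('near',(315+265/8,193+538/8),.056),('coverfar',(315+255/8,193+37/8),.0505),('covernear',(315+255/8,193+468/8),.0505),('R',(315+463/8,193+300/8),.056)]: print(n,world(f,[pt],z).round(4))
# press edge
for pt in [(80+553/2.28,110+210/2.28),(80+553/2.28,110+100/2.28),(80+540/2.28,110+215/2.28)]:print('press',world(f,[np.array(pt)-[3,2]]).round(3))
plan([(.40,.15,.25,45),(C[0],C[1],.16,-1.8)])
E
```

```text
54 347.03703703703707 223.94444444444446
grip [ 0.46438421 -0.27240549  0.0665    ] [ 0.46022812 -0.30523552  0.0665    ] [ 0.46825086 -0.23631869  0.0665    ]
[[-0.99979359  0.02031698]
 [ 0.02031698  0.99979359]]
near [[ 0.346  -0.2734  0.056 ]]
coverfar [[ 0.5522 -0.2789  0.0505]]
covernear [[ 0.3742 -0.2717  0.0505]]
R [[ 0.4412 -0.3592  0.056 ]]
press [[ 0.516 -0.13   0.43 ]]
press [[ 0.633 -0.133  0.433]]
press [[ 0.512 -0.118  0.415]]
-2.31 -2.65 -0.25 0 0 0.031; -2.39 -2.57 -0.25 0 0 0.031; -2.47 -2.5 -0.25 0 0 0.031; -2.54 -2.42 -0.25 0 0 0.031; -2.62 -2.34 -0.25 0 0 0.031; -2.69 -2.26 -0.25 0 0 0.031; -2.75 -2.17 -0.25 0 0 0.031; -2.82 -2.09 -0.25 0 0 0.031
-2.88 -2 -0.26 0 0 0.03; -2.94 -1.91 -0.25 0 0 0.031; -3 -1.82 -0.26 0 0 0.03; -3.06 -1.73 -0.25 0 0 0.031; -3.11 -1.63 -0.26 0 0 0.03; -3.15 -1.53 -0.25 0 0 0.031; -1.91 -1.41 0.5 0 0 0.045; -1.97 -1.32 0.5 0 0 0.045
-2.03 -1.23 0.5 0 0 0.045; -2.09 -1.13 0.5 0 0 0.045; -2.13 -1.04 0.5 0 0 0.045; -2.18 -0.94 0.5 0 0 0.045; -2.22 -0.84 0.5 0 0 0.046; -2.26 -0.74 0.5 0 0 0.045; -2.29 -0.64 0.5 0 0 0.046; -2.31 -0.53 0.5 0 0 0.045
-2.33 -0.43 0.5 0 0 0.046; -2.35 -0.32 0.5 0 0 0.045; -2.37 -0.22 0.5 0 0 0.046; -2.37 -0.11 0.5 0 0 0.045; -2.37 0 0.5 0 0 0.046; -2.37 0.11 0.5 0 0 0.045; -2.37 0.22 0.5 0 0 0.046; -2.35 0.32 0.5 0 0 0.045
-> end [ 0.4644 -0.2724  0.16  ] -1.78
```

Run:
```python
from h import *
plan([(.34,.1,.25,30),(.4645,-.2725,.15,-1.8)])
```

```text
-1.89 -2.92 -0.24 0 0 0.046; -2.03 -2.83 -0.24 0 0 0.046; -2.15 -2.73 -0.23 0 0 0.046; -2.28 -2.63 -0.24 0 0 0.046; -2.4 -2.53 -0.23 0 0 0.046; -2.51 -2.41 -0.24 0 0 0.046; -2.62 -2.29 -0.23 0 0 0.046; -2.72 -2.17 -0.24 0 0 0.046
-2.82 -2.05 -0.23 0 0 0.046; -2.91 -1.91 -0.24 0 0 0.046; -2.99 -1.78 -0.23 0 0 0.046; -3.07 -1.64 -0.24 0 0 0.047; -3.15 -1.49 -0.23 0 0 0.046; -3.21 -1.34 -0.24 0 0 0.047; -3.27 -1.2 -0.23 0 0 0.046; -2.26 -0.46 0.59 0 0 0.033
-2.28 -0.39 0.59 0 0 0.033; -2.29 -0.31 0.59 0 0 0.033; -2.3 -0.24 0.59 0 0 0.033; -2.3 -0.16 0.59 0 0 0.033; -2.31 -0.08 0.59 0 0 0.033; -2.31 -0.01 0.59 0 0 0.032; -2.31 0.07 0.59 0 0 0.033; -2.31 0.14 0.59 0 0 0.032
-2.3 0.22 0.59 0 0 0.033; -2.29 0.29 0.59 0 0 0.032; -2.28 0.36 0.59 0 0 0.033; -2.27 0.44 0.58 0 0 0.032; -2.25 0.51 0.59 0 0 0.033; -2.23 0.59 0.58 0 0 0.032; -2.22 0.66 0.59 0 0 0.033; -2.19 0.73 0.58 0 0 0.032
-> end [ 0.4645 -0.2725  0.15  ] -1.78
```

drive_tool(rows="-1.89 -2.92 -0.24 0 0 0.046; -2.03 -2.83 -0.24 0 0 0.046; -2.15 -2.73 -0.23 0 0 0.046; -2.28 -2.63 -0.24 0 0 0.046; -2.4 -2.53 -0.23 0 0 0.046; -2.51 -2.41 -0.24 0 0 0.046; -2.62 -2.29 -0.23 0 0 0.046; -2.72 -2.17 -0.24 0 0 0.046", gripper=-0.1)

```text
t: 1.67
position: [0.2868, 0.3363, 0.2337]
tool_rot: [0.354, 0.935, 0.0, 0.0]
contact_force: [0.1, -0.3, -0.2]
gripper_width: 0.0471
finger_force: 0.0
```

drive_tool(rows="-2.82 -2.05 -0.23 0 0 0.046; -2.91 -1.91 -0.24 0 0 0.046; -2.99 -1.78 -0.23 0 0 0.046; -3.07 -1.64 -0.24 0 0 0.047; -3.15 -1.49 -0.23 0 0 0.046; -3.21 -1.34 -0.24 0 0 0.047; -3.27 -1.2 -0.23 0 0 0.046; -2.26 -0.46 0.59 0 0 0.033")

```text
t: 2.33
position: [0.3482, 0.0757, 0.2461]
tool_rot: [0.516, 0.857, 0.001, 0.002]
contact_force: [0.0, 0.0, -0.1]
gripper_width: 0.0425
finger_force: 0.0
```

drive_tool(rows="-2.28 -0.39 0.59 0 0 0.033; -2.29 -0.31 0.59 0 0 0.033; -2.3 -0.24 0.59 0 0 0.033; -2.3 -0.16 0.59 0 0 0.033; -2.31 -0.08 0.59 0 0 0.033; -2.31 -0.01 0.59 0 0 0.032; -2.31 0.07 0.59 0 0 0.033; -2.31 0.14 0.59 0 0 0.032")

```text
t: 3.0
position: [0.4061, -0.0985, 0.1968]
tool_rot: [0.622, 0.783, 0.0, 0.0]
contact_force: [0.0, -0.1, 0.8]
gripper_width: 0.043
finger_force: 0.0
```

drive_tool(rows="-2.3 0.22 0.59 0 0 0.033; -2.29 0.29 0.59 0 0 0.032; -2.28 0.36 0.59 0 0 0.033; -2.27 0.44 0.58 0 0 0.032; -2.25 0.51 0.59 0 0 0.033; -2.23 0.59 0.58 0 0 0.032; -2.22 0.66 0.59 0 0 0.033; -2.19 0.73 0.58 0 0 0.032")

```text
t: 3.67
position: [0.4648, -0.2737, 0.1497]
tool_rot: [0.719, 0.695, 0.0, 0.0]
contact_force: [-0.7, -0.2, -0.1]
gripper_width: 0.0426
finger_force: 0.0
```

Run:
```python
from h import *
s,p,R=pose(); print(s['t'],p,s['joints'].round(3),s['gripper_width'])
f=optics.grab_frame('wrist'); save(f,'w1.png'); print((-np.array(f['R']).T@np.array(f['t'])).round(3), pix(f,[p]))
for m in optics.find_in('wrist','cover_grip'): print(m, world(f,[m['point']]),world(f,[m['point']],.0685))
plan([(.4645,-.2725,.054,-1.8)],start=(s,p,R))
```

```text
3.6667 [ 0.46478158 -0.27370585  0.14970046] [-0.632 -0.071  1.961  0.     1.252 -0.599] 0.0426181624244031
[ 0.468 -0.199  0.319] [[254.47039248 230.89730586]]
{'point': [255.5, 174.4], 'p': 0.65} [[ 0.4661835  -0.25389975  0.06807174]] [[ 0.46618606 -0.25380581  0.0685    ]]
0.02 0 1.2 0 0 0; 0.01 0 1.2 0 0 0; 0.02 -0.01 1.2 0 0 0; 0.01 0 1.19 0 0 0; 0.02 -0.01 1.2 0 0 0; 0.01 0 1.19 0 0 0; 0.02 -0.01 1.2 0 0 -0.001; 0.01 0 1.19 0 0 0
-> end [ 0.4645 -0.2725  0.054 ] -1.82
```

View pics/w1.png

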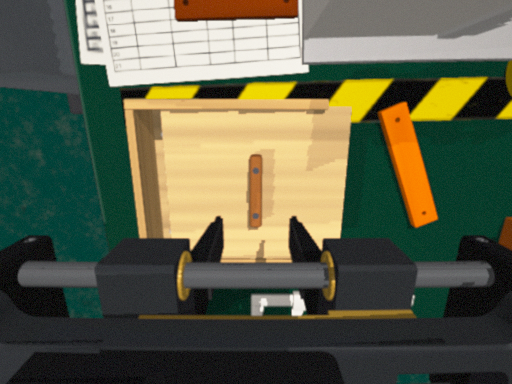

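Run:
```python
from h import *
f=optics.grab_frame('wrist')
for z,pts in ((.0685,[(255.5,155),(255.5,191),(255.5,227),(249,191),(262,191)]),(.056,[(126,100),(134,230),(329,101)]),(.0505,[(350,107),(344,230)])):
  print(z); print(world(f,pts,z).round(4)); print(world(f,pts).round(4))
```

```text
0.0685
[[ 0.4665 -0.2368  0.0685]
 [ 0.4653 -0.2702  0.0685]
 [ 0.4642 -0.3061  0.0685]
 [ 0.4593 -0.27    0.0685]
 [ 0.4714 -0.2704  0.0685]]
[[ 0.4664 -0.2373  0.0646]
 [ 0.4654 -0.2701  0.0689]
 [ 0.4639 -0.3142  0.0495]
 [ 0.4587 -0.2754  0.049 ]
 [ 0.4716 -0.2757  0.0496]]
0.056
[[ 0.3518 -0.185   0.056 ]
 [ 0.3404 -0.3108  0.056 ]
 [ 0.5338 -0.1922  0.056 ]]
[[ 0.3516 -0.185   0.0556]
 [ 0.3131 -0.3345 -0.    ]
 [ 0.5338 -0.1922  0.0558]]
0.0505
[[ 0.5547 -0.1979  0.0505]
 [ 0.5554 -0.3202  0.0505]]
[[ 0.5548 -0.1978  0.0503]
 [ 0.5723 -0.3434 -0.0009]]
```

drive_tool(rows="0.02 0 1.2 0 0 0; 0.01 0 1.2 0 0 0; 0.02 -0.01 1.2 0 0 0; 0.01 0 1.19 0 0 0; 0.02 -0.01 1.2 0 0 0; 0.01 0 1.19 0 0 0; 0.02 -0.01 1.2 0 0 -0.001; 0.01 0 1.19 0 0 0")

```text
t: 4.48
position: [0.4641, -0.271, 0.0529]
tool_rot: [0.718, 0.697, -0.0, -0.0]
contact_force: [-0.3, -0.5, -0.7]
gripper_width: 0.0426
finger_force: 0.0
```

drive_tool(rows="0 0 0 0 0 0; 0 0 0 0 0 0; 0 0 0 0 0 0; 0 0 0 0 0 0; 0 0 0 0 0 0; 0 0 0 0 0 0; 0 0 0 0 0 0; 0 0 0 0 0 0", gripper=-1, newtons=25)

```text
t: 5.15
position: [0.4645, -0.2716, 0.0549]
tool_rot: [0.718, 0.696, 0.0, 0.0]
contact_force: [-1.1, 0.9, 4.1]
gripper_width: 0.0117
finger_force: 25.0
```

drive_tool(rows="0 0.9 0 0 0 0; 0 0.9 0 0 0 0; 0 0.9 0 0 0 0; 0 0.9 0 0 0 0; 0 0.9 0 0 0 0; 0 0.9 0 0 0 0; 0 0.9 0 0 0 0; 0 0.9 0 0 0 0")

```text
t: 5.82
position: [0.5375, -0.2742, 0.0549]
tool_rot: [0.718, 0.697, -0.0, 0.001]
contact_force: [-3.8, -2.8, 5.2]
gripper_width: 0.0117
finger_force: 25.0
```

drive_tool(rows="0 0.8 0 0 0 0; 0 0.8 0 0 0 0; 0 0.8 0 0 0 0; 0 0.8 0 0 0 0; 0 0.8 0 0 0 0; 0 0.8 0 0 0 0; 0 0.8 0 0 0 0; 0 0.8 0 0 0 0")

```text
t: 6.48
position: [0.6014, -0.2765, 0.0549]
tool_rot: [0.718, 0.696, -0.001, 0.001]
contact_force: [-2.9, -2.5, 5.7]
gripper_width: 0.0114
finger_force: 25.0
```

drive_tool(rows="0 0.15 0 0 0 0; 0 0.15 0 0 0 0; 0 0.15 0 0 0 0; 0 0.15 0 0 0 0; 0 0.15 0 0 0 0; 0 0 0 0 0 0; 0 0 0 0 0 0; 0 0 0 0 0 0")

```text
t: 7.15
position: [0.6065, -0.2755, 0.0538]
tool_rot: [0.718, 0.696, -0.001, -0.001]
contact_force: [-5.3, -0.0, 3.0]
gripper_width: 0.0124
finger_force: 2.5
```

drive_tool(rows="0 0.1 0 0 0 0; 0 0.1 0 0 0 0; 0 0.1 0 0 0 0; 0 0.1 0 0 0 0; 0 0.1 0 0 0 0; 0 0.1 0 0 0 0; 0 0 0 0 0 0; 0 0 0 0 0 0", gripper=-1, newtons=25)

```text
t: 7.82
position: [0.6065, -0.2752, 0.0532]
tool_rot: [0.717, 0.697, -0.005, -0.008]
contact_force: [-24.8, -0.7, 15.8]
gripper_width: 0.012
finger_force: 25.1
```

drive_tool(rows="0 0.1 0 0 0 0; 0 0.1 0 0 0 0; 0 0.1 0 0 0 0; 0 0.1 0 0 0 0; 0 0.1 0 0 0 0; 0 0 0 0 0 0; 0 0 0 0 0 0; 0 0 0 0 0 0")

```text
t: 8.48
position: [0.6066, -0.2751, 0.053]
tool_rot: [0.717, 0.697, -0.009, -0.013]
contact_force: [-40.1, 1.1, 25.3]
gripper_width: 0.0115
finger_force: 25.0
```

drive_tool(rows="0 -0.3 0 0 0 0; 0 -0.3 0 0 0 0; 0 -0.3 0 0 0 0; 0 -0.3 0 0 0 0; 0 0 0 0 0 0; 0 0 0 0 0 0; 0 0 0 0 0 0; 0 0 0 0 0 0")

```text
t: 9.15
position: [0.6063, -0.2752, 0.0534]
tool_rot: [0.718, 0.696, -0.0, -0.001]
contact_force: [-3.4, -1.7, -0.0]
gripper_width: 0.012
finger_force: 25.0
```

drive_tool(rows="0 0 0 0 0 0; 0 0 0 0 0 0; 0 0 0 0 0 0; 0 0 0 0 0 0; 0 0 0 0 0 0; 0 0 0 0 0 0; 0 0 -2 0 0 0; 0 0 -3 0 0 0", gripper=-0.1)

```text
t: 9.82
position: [0.6041, -0.2741, 0.1004]
tool_rot: [0.718, 0.696, -0.001, -0.004]
contact_force: [0.2, -1.9, 0.1]
gripper_width: 0.0424
finger_force: 0.0
```

Run:
```python
from h import *
s,p,R=pose(); print(s['t'],p,s['contact_force'],s['gripper_width'])
plan([(.44,-.29,.17,-1.8)],start=(s,p,R))
```

```text
9.8167 [ 0.60412505 -0.27406711  0.10039175] [ 0.16870778 -1.89963954  0.05526369] 0.04240528600887708
-0.26 -2.05 -0.86 -0.007 -0.004 0; -0.26 -2.04 -0.87 0 0 0; -0.26 -2.05 -0.87 0 0 0; -0.26 -2.04 -0.87 0 0 0; -0.26 -2.05 -0.87 0 0 0; -0.26 -2.04 -0.87 0 0 0; -0.26 -2.05 -0.87 0 0 0.001; -0.26 -2.04 -0.86 0 0 0
-> end [ 0.44 -0.29  0.17] -1.77
```

drive_tool(rows="-0.26 -2.05 -1.1 -0.007 -0.004 0; -0.26 -2.04 -1.1 0 0 0; -0.26 -2.05 -1.1 0 0 0; -0.26 -2.04 -1.1 0 0 0; -0.26 -2.05 -1.1 0 0 0; -0.26 -2.04 -1.1 0 0 0; -0.26 -2.05 -1.1 0 0 0.001; -0.26 -2.04 -1.1 0 0 0")

```text
t: 10.48
position: [0.4411, -0.291, 0.192]
tool_rot: [0.718, 0.696, 0.001, 0.004]
contact_force: [0.5, 0.7, 0.4]
gripper_width: 0.0424
finger_force: 0.0
```

Run:
```python
from h import *
import pickle
s,p,R=pose(); print(s['t'],p)
f=optics.grab_frame('wrist'); save(f,'w2.png'); pickle.dump(f,open('w2.pkl','wb'))
plan([(.436,-.22,.25,45),(.42,-.15,.25,88)],start=(s,p,R))
```

```text
10.4833 [ 0.44107703 -0.29101863  0.19196332]
1.01 -0.1 -0.83 0.007 0.004 -0.117; 1.02 0.02 -0.83 0 0 -0.117; 1.01 0.13 -0.83 0 0 -0.116; 0.98 0.25 -0.83 0 0 -0.117; 0.95 0.36 -0.83 0 0 -0.116; 0.9 0.47 -0.83 0 0 -0.117; 0.84 0.57 -0.83 0 0 -0.116; 0.68 0.42 0 0 0 -0.083
0.64 0.48 0 0 0 -0.083; 0.6 0.53 0 0 0 -0.084; 0.55 0.58 0 0 0 -0.083; 0.5 0.62 0 0 0 -0.084; 0.44 0.66 0 0 0 -0.083; 0.39 0.7 0 0 0 -0.084; 0.33 0.73 0 0 0 -0.083; 0.26 0.75 -0.01 0 0 -0.084
-> end [ 0.42 -0.15  0.25] 88.02
```

View pics/w2.png

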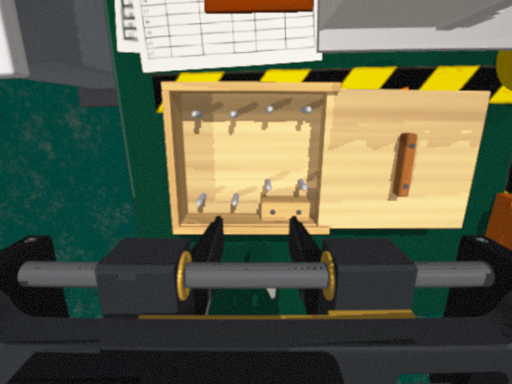

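Run:
```python
from h import *
import pickle
from scipy.optimize import least_squares
f=pickle.load(open('w2.pkl','rb'))
gx,gy=np.meshgrid(np.arange(180,316),np.arange(98,215)); P=np.c_[gx.ravel(),gy.ravel()]; W=world(f,P)
Z=W[:,2].reshape(gx.shape)
m=((Z>.036)&(Z<.0445)).astype(np.uint8); n,l,st,c=cv2.connectedComponentsWithStats(m,connectivity=8)
T=[]
for i in range(1,n):
    if 3<=st[i,4]<40:
        k=(l==i).ravel(); T.append(W[k,:2].mean(0)); print(c[i]+[180,98],st[i,4],W[k].mean(0).round(4),W[k,2].max().round(4))
mod=np.array([(sx,-42+sy) for sx in(-52,52) for sy in (-21.5,21.5)]+[(-12.5+sx,42+sy) for sx in(-45,45) for sy in (-21.5,21.5)])/1000
def tf(q,m): # box x-> world: box y = dir(yaw), box x = dir(yaw-90)
    c,s_=np.cos(q[2]),np.sin(q[2]); return np.c_[q[0]+m[:,0]*s_+m[:,1]*c, q[1]-m[:,0]*c+m[:,1]*s_]
T=np.array(T); q0=np.array([.438,-.271,np.radians(-1.8)])
M=tf(q0,mod); print(M.round(4))
i=[np.argmin(np.linalg.norm(M-t,axis=1)) for t in T]
r=least_squares(lambda q:(tf(q,mod[i])-T).ravel(),q0,loss='soft_l1',f_scale=.002); print(r.x, np.degrees(r.x[2])); print(np.c_[i,(r.fun.reshape(-1,2)*1000).round(1)])
b=r.x
for nm,m in(('long',(0,-.042)),('short',(-.0125,.042))): print(nm,tf(b,np.array([m])))
# project model pins for a check
M=tf(b,mod); print(pix(f,np.c_[M,np.full(8,.042)]).round(1))
# rim outer corners
rim=np.array([(-85,-93),(85,-93),(-85,93),(85,93)])/1000; print('rim px',pix(f,np.c_[tf(b,rim),[.056]*4]).round(1))
```

```text
[269.41025641 109.        ] 39 [ 0.4607 -0.2141  0.039 ] 0.0415
[308.05555556 109.19444444] 36 [ 0.5034 -0.2155  0.0396] 0.0424
[193.8974359  113.71794872] 39 [ 0.3769 -0.2165  0.039 ] 0.0422
[232.52777778 113.86111111] 36 [ 0.4197 -0.218   0.0393] 0.0417
[267.93548387 187.16129032] 31 [ 0.4574 -0.3035  0.0391] 0.0416
[303.625  187.1875] 32 [ 0.4999 -0.3049  0.0392] 0.0423
[180.31034483 205.5862069 ] 29 [ 0.3511 -0.323   0.0396] 0.0441
[198.5483871  202.51612903] 31 [ 0.3733 -0.32    0.0391] 0.042
[233.88888889 202.51851852] 27 [ 0.416  -0.3213  0.0392] 0.0428
[[ 0.3762 -0.217 ]
 [ 0.4191 -0.2184]
 [ 0.3729 -0.321 ]
 [ 0.4159 -0.3223]
 [ 0.4603 -0.2142]
 [ 0.5033 -0.2155]
 [ 0.4575 -0.3041]
 [ 0.5004 -0.3055]]
[ 0.43795328 -0.27066341 -0.03584711] -2.0538880623545808
[[ 4.  -0.2  0.1]
 [ 5.   0.1 -0. ]
 [ 0.  -0.6  0.1]
 [ 1.  -0.4  0.1]
 [ 6.  -0.1 -0.4]
 [ 7.   0.3 -0.6]
 [ 2.  21.6  2.7]
 [ 2.  -0.7 -0.4]
 [ 3.  -0.4 -0.5]]
long [[ 0.39598026 -0.26915816]]
short [[ 0.48037429 -0.2596767 ]]
[[192.8 113.7]
 [232.  113.9]
 [197.5 203.6]
 [233.4 203.7]
 [269.4 108.9]
 [308.5 109.2]
 [267.9 188.1]
 [304.3 188.2]]
rim px [[159.5  80.5]
 [171.8 233.8]
 [341.1  81.7]
 [328.7 234. ]]
```

drive_tool(rows="1.01 -0.1 -0.83 0.007 0.004 -0.117; 1.02 0.02 -0.83 0 0 -0.117; 1.01 0.13 -0.83 0 0 -0.116; 0.98 0.25 -0.83 0 0 -0.117; 0.95 0.36 -0.83 0 0 -0.116; 0.9 0.47 -0.83 0 0 -0.117; 0.84 0.57 -0.83 0 0 -0.116; 0.68 0.42 0 0 0 -0.083")

```text
t: 11.2
position: [0.4362, -0.212, 0.2515]
tool_rot: [0.342, 0.94, -0.0, 0.002]
contact_force: [0.9, -0.6, 0.5]
gripper_width: 0.0427
finger_force: 0.0
```

drive_tool(rows="0.64 0.48 0 0 0 -0.083; 0.6 0.53 0 0 0 -0.083; 0.55 0.58 0 0 0 -0.083; 0.5 0.62 0 0 0 -0.083; 0.44 0.66 0 0 0 -0.083; 0.39 0.7 0 0 0 -0.083; 0.33 0.73 0 0 0 -0.083; 0.26 0.75 0 0 0 -0.083", gripper=1)

```text
t: 11.87
position: [0.4212, -0.1495, 0.2494]
tool_rot: [0.017, 1.0, -0.0, 0.0]
contact_force: [-0.8, -0.9, 0.5]
gripper_width: 0.0903
finger_force: 0.0
```

Run:
```python
from h import *
import pickle
s,p,R=pose(); print(s['t'],p)
f=optics.grab_frame('wrist'); save(f,'w3.png'); pickle.dump(f,open('w3.pkl','wb'))
for o in strips(f): print(*o)
```

```text
11.8667 [ 0.42123369 -0.14953669  0.249365  ]
[477.8 146.8] [0.4061 0.178 ] [ 35.  145.7] 5.2 0.0102 2187
[293.4 182.6] [ 0.4496 -0.0959] [ 26.1 117. ] -0.2 0.0164 1370
[424.1 186.1] [0.4615 0.1005] [ 30.  105.9] -2.4 0.0163 1311
[180.  296.1] [ 0.6024 -0.2682] [17.2 55.9] -88.3 0.0668 254
```

View pics/w3.png

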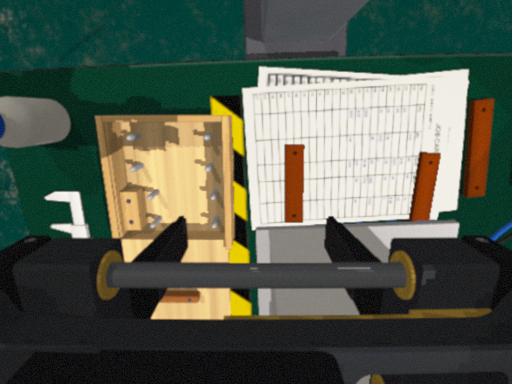

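```bash
cat >> h.py <<'E'
MOD=np.array([(sx,-42+sy) for sx in(-52,52) for sy in (-21.5,21.5)]+[(-12.5+sx,42+sy) for sx in(-45,45) for sy in (-21.5,21.5)])/1000
def tf(q,m):
    c,s_=np.cos(q[2]),np.sin(q[2]); return np.c_[q[0]+m[:,0]*s_+m[:,1]*c, q[1]-m[:,0]*c+m[:,1]*s_]
def rectc(f,z,box):
    """strip: rect centre, size, angle from brown pixels in px box (x0,y0,x1,y1) at height z"""
    hsv=cv2.cvtColor(f['img'],cv2.COLOR_RGB2HSV); h,s,v=cv2.split(hsv)
    m=(((h<14)|(h>174))&(s>110)&(v>40)).astype(np.uint8); k=np.zeros_like(m); k[box[1]:box[3],box[0]:box[2]]=1
    cs,_=cv2.findContours(m*k,cv2.RETR_EXTERNAL,cv2.CHAIN_APPROX_NONE); c=max(cs,key=cv2.contourArea)[:,0]
    W=world(f,c,z)[:,:2]; r=cv2.minAreaRect((W*1e3).astype(np.float32)); B=cv2.boxPoints(r)
    e=[B[1]-B[0],B[2]-B[1]]; e=e[int(np.linalg.norm(e[1])>np.linalg.norm(e[0]))]; a=(np.degrees(np.arctan2(e[1],e[0]))+90)%180-90
    return np.round(r[0],1),np.round(sorted(r[1]),1),round(float(a),2)
E
python3 - <<'E'
from h import *
import pickle
from scipy.optimize import least_squares
f=pickle.load(open('w2.pkl','rb'))
T=np.array([(.4607,-.2141),(.5034,-.2155),(.3769,-.2165),(.4197,-.218),(.4574,-.3035),(.4999,-.3049),(.3733,-.32),(.416,-.3213)]); i=[4,5,0,1,6,7,2,3]
r=least_squares(lambda q:(tf(q,MOD[i])-T).ravel(),[.438,-.271,-.03]); b=r.x; print(b,np.degrees(b[2])); print((r.fun*1e3).round(1))
for m in((0,-.042),(-.0125,.042)): print(tf(b,np.array([m])))
print('pull in w2',rectc(f,.0685,(385,120,425,210)),'predicted pull if open:',tf(b,np.array([[0,.165]])))
f=pickle.load(open('w3.pkl','rb')); print(rectc(f,.017,(270,130,320,240)))
for bx,z in (((400,140,445,240),.017),((460,90,500,210),.011)): print(rectc(f,z,bx))
E
```

```text
[ 0.43818924 -0.27047101 -0.03572877] -2.0471077093304104
[ 0.   0.4  0.3  0.2 -0.3  0.3 -0.1  0.2  0.1 -0.2  0.6 -0.3 -0.4 -0.2
 -0.2 -0.4]
[[ 0.39621605 -0.26897072]]
[[ 0.48060895 -0.25947928]]
pull in w2 (array([ 602.5, -276. ]), array([17. , 66.3]), 88.29) predicted pull if open: [[ 0.60308394 -0.276365  ]]
(array([451.6, -95.4]), array([ 26.1, 116.8]), -0.28)
(array([463.8,  99.4]), array([ 31.3, 105.8]), -2.15)
(array([409.4, 177.3]), array([ 35.5, 145.4]), 5.17)
```

Run:
```python
from h import *
import pickle
b=np.array([.43819,-.27047,-.03573])
f=pickle.load(open('w2.pkl','rb'))
gx,gy=np.meshgrid(np.arange(120,512),np.arange(60,260)); W=world(f,np.c_[gx.ravel(),gy.ravel()])
c,s=np.cos(b[2]),np.sin(b[2]); d=W[:,:2]-b[:2]; by=d[:,0]*c+d[:,1]*s; bx=d[:,0]*s-d[:,1]*c; z=W[:,2]
pc=lambda v:np.percentile(v*1e3,[1,5,50,95,99]).round(1) if len(v) else None
k=(z>.053)&(z<.059)&(abs(bx)<.06)&(by<-.05); print('near rim by',pc(by[k]),k.sum())
k=(z>.053)&(z<.059)&(bx<-.06)&(abs(by)<.06); print('-x rim bx',pc(bx[k]),k.sum())
k=(z>.053)&(z<.059)&(bx>.06)&(abs(by)<.06); print('+x rim bx',pc(bx[k]),k.sum())
k=(z>.047)&(z<.053)&(abs(bx)<.05)&(by>.05); print('cover by',pc(by[k]),k.sum())
k=(z>.047)&(z<.053)&(by>.12)&(by<.24); print('cover bx',pc(bx[k]),k.sum(), 'z',pc(z[k]))
k=(z>.0655)&(z<.072)&(by>.12); print('pull by',pc(by[k]),'bx',pc(bx[k]))
k=(z>.029)&(z<.035)&(by>0)&(bx>.03); print('block by',pc(by[k]),'bx',pc(bx[k]))
k=(abs(z-.006)<.004)&(abs(bx)<.09)&(abs(by)<.09); print('floor z',pc(z[k]), pc(by[k]),pc(bx[k]))
```

```text
near rim by [-92.6 -92.  -88.3 -84.8 -84.1] 786
-x rim bx [-83.8 -83.6 -79.7 -75.9 -75.7] 1008
+x rim bx [76.2 76.5 80.4 84.4 84.7] 505
cover by [ 81.1  87.4 159.7 249.2 256. ] 12319
cover bx [-77.6 -72.6  -9.   70.8  77.6] 13187 z [48.4 48.9 50.1 51.3 51.8]
pull by [162.8 163.6 168.1 173.7 174.6] bx [-33.3 -30.4  -0.7  30.7  34.2]
block by [  1.6  10.8 333.  337.9 338.6] bx [ 30.9  51.2  76.4 109.6 113.9]
floor z [3.4 4.  5.2 6.6 8.4] [-84.3 -78.2  -5.   78.2  84.7] [-74.7 -69.9  -9.7  64.8  75.9]
```

Run:
```python
from h import *
plan([(.451,-.0955,.09,89.7),(.451,-.0955,.008,89.7)])
```

```text
-0.56 1.08 3.19 0 0 -0.005; -0.57 1.08 3.19 0 0 -0.005; -0.58 1.07 3.19 0 0 -0.005; -0.58 1.07 3.19 0 0 -0.006; -0.59 1.06 3.18 0 0 -0.005; 0 0 2.73 0 0 0; 0 0 2.74 0 0 0; 0.01 0 2.73 0 0 0
-> end [ 0.451  -0.0955  0.008 ] 89.69
```

drive_tool(rows="-0.56 1.08 3.19 0 0 -0.005; -0.57 1.08 3.19 0 0 -0.005; -0.58 1.07 3.19 0 0 -0.005; -0.58 1.07 3.19 0 0 -0.006; -0.59 1.06 3.18 0 0 -0.005; 0 0 2 0 0 0; 0 0 2 0 0 0; 0 0 2 0 0 0")

```text
t: 12.58
position: [0.4515, -0.0971, 0.0287]
tool_rot: [0.007, 1.0, -0.0, -0.0]
contact_force: [-0.0, -0.4, 0.6]
gripper_width: 0.0948
finger_force: 0.0
```

drive_tool(rows="0 0 0.6 0 0 0; 0 0 0.6 0 0 0; 0 0 0.5 0 0 0; 0 0 0.5 0 0 0; 0 0 0 0 0 0; 0 0 0 0 0 0; 0 0 0 0 0 0; 0 0 0 0 0 0")

```text
t: 13.25
position: [0.452, -0.0976, 0.0087]
tool_rot: [0.006, 1.0, -0.0, 0.001]
contact_force: [-0.5, -0.2, 0.6]
gripper_width: 0.0951
finger_force: 0.0
```

drive_tool(rows="0 0 0 0 0 0; 0 0 0 0 0 0; 0 0 0 0 0 0; 0 0 0 0 0 0; 0 0 0 0 0 0; 0 0 0 0 0 0; 0 0 0 0 0 0; 0 0 0 0 0 0", gripper=-1, newtons=30)

```text
t: 13.92
position: [0.4513, -0.0974, 0.0078]
tool_rot: [0.006, 1.0, -0.0, -0.0]
contact_force: [0.3, 0.5, 0.2]
gripper_width: 0.0472
finger_force: 0.0
```

drive_tool(rows="0 0 -1 0 0 0; 0 0 -2 0 0 0; 0 0 -2 0 0 0; 0 0 -2 0 0 0; 0 0 -2 0 0 0; 0 0 -2 0 0 0; 0 0 -2 0 0 0; 0 0 -2 0 0 0")

```text
t: 14.58
position: [0.4513, -0.0973, 0.1597]
tool_rot: [0.006, 1.0, -0.0, 0.0]
contact_force: [-0.1, -0.4, -0.5]
gripper_width: 0.0007
finger_force: 0.0
```

Run:
```python
from h import *
plan([(.45,-.18,.16,45),(.4809,-.2597,.10,-2.05)])
```

```text
0 -1.18 0 -0.001 0.001 0.11; -0.13 -1.18 0 0 0 0.11; -0.25 -1.15 -0.01 0 0 0.111; -0.38 -1.12 0 0 0 0.11; -0.5 -1.07 -0.01 0 0 0.111; -0.62 -1.01 0 0 0 0.11; -0.72 -0.94 -0.01 0 0 0.111; -0.87 -0.38 0.67 0 0 0.091
-0.9 -0.3 0.67 0 0 0.091; -0.92 -0.22 0.67 0 0 0.091; -0.94 -0.13 0.66 0 0 0.091; -0.95 -0.05 0.67 0 0 0.091; -0.95 0.04 0.66 0 0 0.091; -0.94 0.12 0.67 0 0 0.092; -0.93 0.21 0.66 0 0 0.091; -0.91 0.29 0.67 0 0 0.092
-> end [ 0.4809 -0.2597  0.1   ] -2.06
```

drive_tool(rows="1 0 -0.5 0 0 0; 1 0 -0.5 0 0 0; 1 0 0 0 0 0; 0 0 0 0 0 0; 0 0 0 0 0 0; 0 0 0 0 0 0; 0 0 0 0 0 0; 0 0 0 0 0 0", gripper=0.25)

```text
t: 15.25
position: [0.4216, -0.0969, 0.1677]
tool_rot: [0.006, 1.0, -0.0, -0.0]
contact_force: [-1.2, 0.4, -0.6]
gripper_width: 0.0488
finger_force: 0.0
```

Run:
```python
from h import *
s,p,R=pose(); print(p,s['gripper_width'])
f=optics.grab_frame('wrist'); save(f,'w4.png')
for o in strips(f): print(*o)
print(rectc(f,.017,(190,90,340,245)))
plan([(.451,-.0955,.03,89.7)],start=(s,p,R))
```

```text
[ 0.42161814 -0.0968913   0.167747  ] 0.04883356964585461
[485.5 160.4] [0.4052 0.1776] [ 35.5 145.6] 5.2 0.0102 3305
[258.5 200. ] [ 0.4491 -0.095 ] [ 25.8 117.8] -0.2 0.0165 2027
[419.  206.8] [0.46   0.1007] [ 32.  106.3] -1.5 0.0164 1975
(array([449.4, -95.4]), array([ 25.8, 113.4]), 0.06)
-0.37 0.02 1.72 0 -0.001 -0.001; -0.37 0.02 1.72 0 0 -0.001; -0.37 0.02 1.72 0 0 -0.001; -0.36 0.02 1.72 0 0 -0.001; -0.37 0.02 1.72 0 0 -0.001; -0.36 0.02 1.73 0 0 -0.001; -0.37 0.02 1.72 0 0 -0.001; -0.36 0.03 1.73 0 0 0
-> end [ 0.451  -0.0955  0.03  ] 89.68
```

drive_tool(rows="-0.36 0.02 1.72 0 -0.001 -0.001; -0.36 0.02 1.72 0 0 -0.001; -0.36 0.02 1.72 0 0 -0.001; -0.36 0.02 1.72 0 0 -0.001; -0.36 0.02 1.72 0 0 -0.001; -0.36 0.02 1.73 0 0 -0.001; -0.36 0.02 1.72 0 0 -0.001; -0.36 0.03 1.73 0 0 0")

```text
t: 15.97
position: [0.4506, -0.0955, 0.0292]
tool_rot: [0.003, 1.0, -0.0, 0.0]
contact_force: [-0.9, 0.7, -0.0]
gripper_width: 0.0596
finger_force: 0.0
```

drive_tool(rows="0 0 0.6 0 0 0; 0 0 0.6 0 0 0; 0 0 0.5 0 0 0; 0 0 0.5 0 0 0; 0 0 0 0 0 0; 0 0 0 0 0 0; 0 0 0 0 0 0; 0 0 0 0 0 0")

```text
t: 16.63
position: [0.4508, -0.0958, 0.0088]
tool_rot: [0.003, 1.0, -0.0, 0.001]
contact_force: [-0.7, 0.4, -0.9]
gripper_width: 0.0598
finger_force: 0.0
```

drive_tool(rows="0 0 0 0 0 0; 0 0 0 0 0 0; 0 0 0 0 0 0; 0 0 0 0 0 0; 0 0 0 0 0 0; 0 0 0 0 0 0; 0 0 0 0 0 0; 0 0 0 0 0 0", gripper=-1, newtons=30)

```text
t: 17.3
position: [0.4503, -0.0954, 0.0082]
tool_rot: [0.003, 1.0, -0.0, 0.0]
contact_force: [-1.1, 1.2, 0.3]
gripper_width: 0.0278
finger_force: 30.0
```

drive_tool(rows="0 0 0 0 0 0; 0 0 0 0 0 0; 0 0 -1 0 0 0; 0 0 -2 0 0 0; 0 0 -2 0 0 0; 0 0 -2 0 0 0; 0 0 -2 0 0 0; 0 0 -2 0 0 0")

```text
t: 17.97
position: [0.4499, -0.0956, 0.1194]
tool_rot: [0.003, 1.0, -0.0, 0.0]
contact_force: [-0.0, -0.6, -2.1]
gripper_width: 0.0275
finger_force: 30.0
```

Run:
```python
from h import *
plan([(.45,-.18,.16,45),(.4809,-.2597,.12,-2.05)])
```

```text
-0.01 -1.21 -0.58 -0.001 0.001 0.111; -0.14 -1.2 -0.58 0 0 0.111; -0.27 -1.17 -0.58 0 0 0.112; -0.4 -1.14 -0.58 0 0 0.111; -0.53 -1.08 -0.58 0 0 0.112; -0.64 -1.02 -0.58 0 0 0.111; -0.76 -0.94 -0.58 0 0 0.112; -0.87 -0.38 0.44 0 0 0.091
-0.9 -0.3 0.44 0 0 0.091; -0.92 -0.22 0.45 0 0 0.091; -0.94 -0.14 0.44 0 0 0.091; -0.95 -0.05 0.45 0 0 0.091; -0.95 0.04 0.44 0 0 0.091; -0.94 0.12 0.45 0 0 0.092; -0.93 0.21 0.44 0 0 0.091; -0.9 0.3 0.45 0 0 0.092
-> end [ 0.4809 -0.2597  0.12  ] -2.06
```

Run:
```python
from h import *
plan([(.41,-.17,.16,60),(.4809,-.2597,.12,-2.05)],dyaw=.105)
```

```text
0.79 -1.49 -0.81 -0.001 0.001 0.104; 0.63 -1.57 -0.81 0 0 0.103; 0.47 -1.62 -0.81 0 0 0.104; 0.29 -1.66 -0.81 0 0 0.103; 0.12 -1.69 -0.82 0 0 0.104; -0.97 -0.38 0.36 0 0 0.098; -1 -0.29 0.36 0 0 0.098; -1.02 -0.19 0.36 0 0 0.099
-1.04 -0.09 0.36 0 0 0.098; -1.04 0.02 0.37 0 0 0.099; -1.03 0.12 0.36 0 0 0.098; -1.01 0.22 0.37 0 0 0.099; -0.99 0.32 0.36 0 0 0.098; -0.95 0.41 0.37 0 0 0.099; -0.91 0.5 0.36 0 0 0.098; -0.86 0.59 0.37 0 0 0.099
-> end [ 0.4809 -0.2597  0.12  ] -2.06
```

drive_tool(rows="0.79 -1.49 -0.81 -0.001 0.001 0.104; 0.63 -1.57 -0.81 0 0 0.103; 0.47 -1.62 -0.81 0 0 0.104; 0.29 -1.66 -0.81 0 0 0.103; 0.12 -1.69 -0.82 0 0 0.104; -0.97 -0.38 0.36 0 0 0.098; -1 -0.29 0.36 0 0 0.098; -1.02 -0.19 0.36 0 0 0.099")

```text
t: 18.63
position: [0.4296, -0.1952, 0.1485]
tool_rot: [0.401, 0.916, -0.0, 0.0]
contact_force: [0.1, -0.4, -2.3]
gripper_width: 0.0274
finger_force: 30.0
```

drive_tool(rows="-1.04 -0.09 0.36 0 0 0.098; -1.04 0.02 0.37 0 0 0.099; -1.03 0.12 0.36 0 0 0.098; -1.01 0.22 0.37 0 0 0.099; -0.99 0.32 0.36 0 0 0.098; -0.95 0.41 0.37 0 0 0.099; -0.91 0.5 0.36 0 0 0.098; -0.86 0.59 0.37 0 0 0.099")

```text
t: 19.3
position: [0.4812, -0.2601, 0.1187]
tool_rot: [0.721, 0.693, -0.0, -0.0]
contact_force: [0.0, 1.3, -2.9]
gripper_width: 0.0278
finger_force: 30.0
```

drive_tool(rows="0 0 1 0 0 0; 0 0 1 0 0 0; 0 0 1 0 0 0; 0 0 0.5 0 0 0; 0 0 0 0 0 0; 0 0 0 0 0 0; 0 0 0 0 0 0; 0 0 0 0 0 0")

```text
t: 19.97
position: [0.4816, -0.2598, 0.0844]
tool_rot: [0.72, 0.694, 0.0, 0.0]
contact_force: [0.7, -0.2, -1.2]
gripper_width: 0.0281
finger_force: 30.0
```

Run:
```python
from h import *
s,p,R=pose(); print(s['t'],p,s['gripper_width'],s['finger_force'])
f=optics.grab_frame('wrist'); save(f,'w5.png')
z=p[2]-.002+.011; print(rectc(f,z,(150,30,370,250)))
plan([(.4809,-.2597,.06,-2.05)],start=(s,p,R))
```

```text
19.9667 [ 0.48158793 -0.25979021  0.08437969] 0.02809118512226447 29.99956637620926
(array([ 483.2, -234.8]), array([28.8, 66.9]), 87.99)
0 -0.01 0.3 0.001 0 0; 0 -0.01 0.31 0 0 0; 0 -0.01 0.3 0 0 0; 0 -0.01 0.31 0 0 0; 0 -0.01 0.3 0 0 0; 0 -0.01 0.31 0 0 0; 0 0 0.3 0 0 0; 0.01 -0.01 0.31 0 0 0
-> end [ 0.4809 -0.2597  0.06  ] -2.04
```

View pics/w5.png

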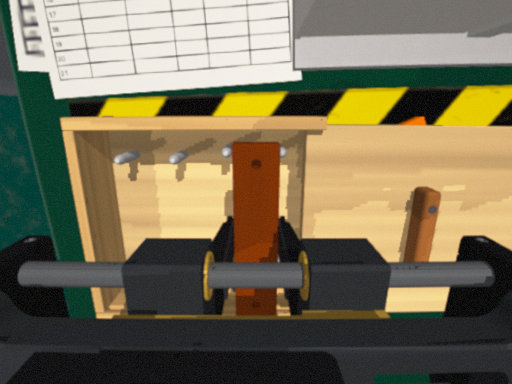

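```bash
cat >> h.py <<'E'
BOX=np.array([.4385,-.2705,-.0357])
def pins(f,q=BOX,tol=.012):
    """pin tops seen in depth map, matched with the model: index, measured minus model (mm)"""
    gx,gy=np.meshgrid(np.arange(60,460),np.arange(60,260)); W=world(f,np.c_[gx.ravel(),gy.ravel()]); Z=W[:,2].reshape(gx.shape)
    m=((Z>.036)&(Z<.0445)).astype(np.uint8); n,l,st,c=cv2.connectedComponentsWithStats(m); M=tf(q,MOD)
    for i in range(1,n):
        if st[i,4]<5 or st[i,4]>300: continue
        w=W[(l==i).ravel()]; t=w[:,:2].mean(0); d=np.linalg.norm(M-t,axis=1); j=d.argmin()
        if d[j]<tol: print('pin',j,MOD[j],'diff mm',((t-M[j])*1e3).round(1),st[i,4],'n')
E
python3 - <<'E'
from h import *
f=optics.grab_frame('wrist'); pins(f)
p=robot.state()['position']; z=p[2]+.009
hsv=cv2.cvtColor(f['img'],cv2.COLOR_RGB2HSV)
for r in (145,160,180,200):
    x=np.nonzero((hsv[r,200:320,1]>170)&((hsv[r,200:320,0]<14)))[0]+200; print(r,x.min(),x.max(),world(f,[(x.min()-.5,r),(x.max()+.5,r)],z).round(4).tolist())
E
```

```text
pin 4 [-0.0575  0.0205] diff mm [-0.  -0.1] 76 n
pin 5 [-0.0575  0.0635] diff mm [ 0.3 -0.1] 49 n
pin 0 [-0.052  -0.0635] diff mm [ 0.9 -0. ] 78 n
pin 1 [-0.052  -0.0205] diff mm [ 0.6 -0.1] 63 n
145 232 279 [[0.4706, -0.2026, 0.0933], [0.4979, -0.2035, 0.0933]]
160 233 279 [[0.4707, -0.2112, 0.0933], [0.4978, -0.2122, 0.0933]]
180 234 278 [[0.4706, -0.2231, 0.0933], [0.4971, -0.224, 0.0933]]
200 234 277 [[0.4699, -0.2354, 0.0933], [0.4963, -0.2363, 0.0933]]
```

drive_tool(rows="0 -0.06 0.6 0 0 0; 0 -0.06 0.7 0 0 0; 0 0 0.8 0 0 0; 0 0 0.8 0 0 0; 0 0 0.8 0 0 0; 0 0 0.6 0 0 0; 0 0 0.5 0 0 0; 0 0 0 0 0 0")

```text
t: 20.73
position: [0.4791, -0.2589, 0.0339]
tool_rot: [0.72, 0.694, -0.0, -0.002]
contact_force: [-0.5, 0.1, -1.5]
gripper_width: 0.0279
finger_force: 30.0
```

drive_tool(rows="0 0 0.6 0 0 0; 0 0 0.6 0 0 0; 0 0 0.5 0 0 0; 0 0 0.5 0 0 0; 0 0 0.4 0 0 0; 0 0 0 0 0 0; 0 0 0 0 0 0; 0 0 0 0 0 0")

```text
t: 21.4
position: [0.4802, -0.2596, 0.0098]
tool_rot: [0.72, 0.694, 0.0, -0.0]
contact_force: [0.2, 0.6, -1.5]
gripper_width: 0.028
finger_force: 30.0
```

drive_tool(rows="0 0 0.1 0 0 0; 0 0 0 0 0 0; 0 0 0 0 0 0; 0 0 0 0 0 0; 0 0 0 0 0 0; 0 0 -0.5 0 0 0; 0 0 -1 0 0 0; 0 0 -2 0 0 0", gripper=-0.2)

```text
t: 22.07
position: [0.4784, -0.2585, 0.0424]
tool_rot: [0.72, 0.694, -0.0, -0.003]
contact_force: [-0.0, -0.3, -0.8]
gripper_width: 0.0381
finger_force: 0.0
```

drive_tool(rows="0 0 -2 0 0 0; 0 0 -2 0 0 0; 0 0 -2 0 0 0; 0 0 -2 0 0 0; 0 -0.5 -2 0 0 0; 0 -1 -1 0 0 0; 0 -1 -1 0 0 0; 0 -1 0 0 0 0")

```text
t: 22.73
position: [0.4461, -0.2593, 0.1675]
tool_rot: [0.72, 0.694, 0.001, 0.003]
contact_force: [0.8, -0.7, 0.1]
gripper_width: 0.0376
finger_force: 0.0
```

Run:
```python
from h import *
s,p,R=pose(); print(s['t'],p,s['gripper_width'])
f=optics.grab_frame('wrist'); save(f,'w6.png'); pins(f)
for o in strips(f): print(*o)
f=optics.grab_frame('top')
for o in strips(f): print('top',*o)
plan([(.38,-.15,.24,45),(.36,-.03,.26,88),(.40,.06,.26,88)],start=(s,p,R),dyaw=.1)
```

```text
22.7333 [ 0.44605027 -0.25931409  0.16746041] 0.03764761673930277
pin 4 [-0.0575  0.0205] diff mm [-0.3 -0. ] 38 n
pin 5 [-0.0575  0.0635] diff mm [-0.9 -0. ] 41 n
pin 0 [-0.052  -0.0635] diff mm [0.1 0. ] 36 n
pin 1 [-0.052  -0.0205] diff mm [ 0.  -0.2] 39 n
pin 6 [0.0325 0.0205] diff mm [-0.4  0.8] 31 n
pin 7 [0.0325 0.0635] diff mm [-0.7  0.5] 34 n
pin 2 [ 0.052  -0.0635] diff mm [0.4 0.8] 28 n
pin 3 [ 0.052  -0.0205] diff mm [-0.1  0.7] 32 n
[284.  174.1] [ 0.481  -0.2569] [ 28.6 120.5] 87.1 0.0163 2298
[408.7 197.7] [ 0.6031 -0.2741] [17.9 68.4] 88.5 0.0669 659
[506.4 235.4] [ 0.7739 -0.3502] [16.2 43.4] -77.6 0.0092 209
top [362.6 103.2] [ 0.8812 -0.3521] [221.9 326.6] 54.7 0.0281 2410
top [233.3 227.1] [0.4631 0.1026] [23.8 98.1] -2.5 0.0153 227
top [334.3 219.6] [ 0.4812 -0.2404] [23.8 74.9] 87.6 0.0163 172
top [210.7 243.9] [0.4083 0.1806] [ 29.6 144.5] 5.0 0.0094 376
top [187.3 245.1] [0.4057 0.2599] [ 30.4 120.9] 6.6 0.0089 320
1.19 -0.77 -0.81 0.005 0.003 -0.091; 1.25 -0.67 -0.81 0 0 -0.091; 1.31 -0.55 -0.81 0 0 -0.091; 1.35 -0.43 -0.8 0 0 -0.091; 1.39 -0.3 -0.81 0 0 -0.091; 1.41 -0.18 -0.8 0 0 -0.092; 1.42 -0.05 -0.81 0 0 -0.091; 1.41 0.09 -0.8 0 0 -0.092
1.4 0.21 -0.81 0 0 -0.091; 1.24 0.88 -0.25 0 0 -0.094; 1.15 1 -0.25 0 0 -0.094; 1.05 1.1 -0.25 0 0 -0.094; 0.94 1.19 -0.25 0 0 -0.094; 0.83 1.28 -0.25 0 0 -0.094; 0.7 1.35 -0.25 0 0 -0.094; 0.57 1.41 -0.25 0 0 -0.093
0.45 1.45 -0.25 0 0 -0.094; -0.53 1.31 0 0 0 0; -0.53 1.3 0 0 0 0; -0.53 1.31 0 0 0 0; -0.53 1.3 0 0 0 0; -0.52 1.31 0 0 0 0; -0.53 1.3 0 0 0 0; -0.52 1.31 0 0 0 0
-> end [0.4  0.06 0.26] 88.02
```

Run:
```python
from h import *
import pickle
f=pickle.load(open('w3.pkl','rb'))
for r in (222,228,235,245,255): print(r,world(f,[(c,r) for c in (262,300,345,420,440)]).round(3).tolist())
hsv=cv2.cvtColor(f['img'],cv2.COLOR_RGB2HSV)
print('long sheet strip near end',rectc(f,.017,(400,140,445,215)))
f=optics.grab_frame('side'); cv2.imwrite('pics/s2.png',cv2.resize(f['img'][130:270,210:350,::-1],None,fx=4,fy=4,interpolation=cv2.INTER_CUBIC))
```

```text
222 [[0.512, -0.144, 0.011], [0.512, -0.086, 0.016], [0.521, -0.011, 0.0], [0.514, 0.096, 0.026], [0.515, 0.126, 0.027]]
228 [[0.514, -0.145, 0.03], [0.514, -0.088, 0.034], [0.412, -0.099, 0.269], [0.521, 0.092, 0.034], [0.522, 0.122, 0.034]]
235 [[0.523, -0.145, 0.035], [0.514, -0.092, 0.058], [0.412, -0.102, 0.279], [0.533, 0.094, 0.034], [0.534, 0.125, 0.034]]
245 [[0.54, -0.145, 0.035], [0.515, -0.096, 0.088], [0.413, -0.105, 0.288], [0.388, -0.097, 0.338], [0.389, -0.09, 0.337]]
255 [[0.556, -0.146, 0.036], [0.514, -0.1, 0.114], [0.417, -0.105, 0.291], [0.389, -0.1, 0.343], [0.389, -0.094, 0.344]]
long sheet strip near end (array([458. , 100.2]), array([29.8, 94.3]), -2.39)
```

View pics/s2.png

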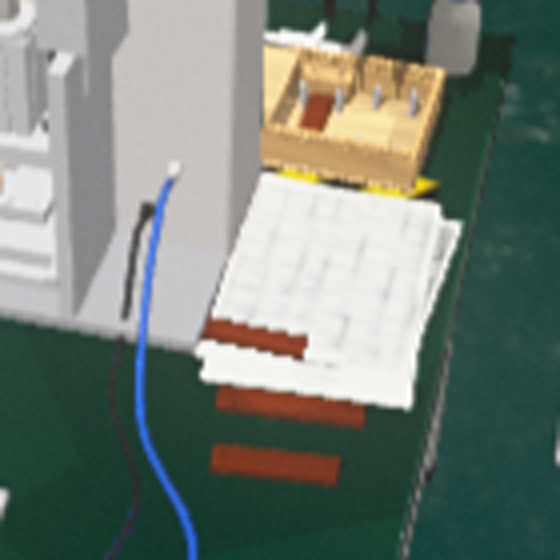

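Run:
```python
from h import *
plan([(.38,-.15,.24,45),(.36,-.03,.26,88),(.41,.10,.17,87.6)],dyaw=.1)
```

```text
1.18 -0.76 -0.85 0 0 -0.091; 1.24 -0.65 -0.85 0 0 -0.091; 1.29 -0.54 -0.85 0 0 -0.091; 1.34 -0.41 -0.85 0 0 -0.092; 1.37 -0.29 -0.85 0 0 -0.091; 1.39 -0.17 -0.85 0 0 -0.092; 1.4 -0.04 -0.84 0 0 -0.091; 1.4 0.09 -0.85 0 0 -0.092
1.38 0.23 -0.84 0 0 -0.091; 1.24 0.88 -0.25 0 0 -0.094; 1.15 1 -0.25 0 0 -0.094; 1.05 1.1 -0.25 0 0 -0.094; 0.94 1.19 -0.25 0 0 -0.094; 0.83 1.28 -0.25 0 0 -0.094; 0.7 1.35 -0.25 0 0 -0.094; 0.58 1.41 -0.25 0 0 -0.093
0.44 1.45 -0.25 0 0 -0.094; -0.65 1.88 1.29 0 0 0.001; -0.65 1.88 1.29 0 0 0.001; -0.65 1.88 1.29 0 0 0.001; -0.64 1.88 1.29 0 0 0.001; -0.64 1.88 1.28 0 0 0.001; -0.64 1.89 1.29 0 0 0.001; -0.64 1.88 1.28 0 0 0.001
-> end [0.41 0.1  0.17] 87.62
```

drive_tool(rows="1.18 -0.76 -0.85 0 0 -0.091; 1.24 -0.65 -0.85 0 0 -0.091; 1.29 -0.54 -0.85 0 0 -0.091; 1.34 -0.41 -0.85 0 0 -0.092; 1.37 -0.29 -0.85 0 0 -0.091; 1.39 -0.17 -0.85 0 0 -0.092; 1.4 -0.04 -0.84 0 0 -0.091; 1.4 0.09 -0.85 0 0 -0.092", gripper=0.2)

```text
t: 23.55
position: [0.3871, -0.1614, 0.2309]
tool_rot: [0.422, 0.907, 0.0, -0.001]
contact_force: [-0.1, -0.2, 0.0]
gripper_width: 0.0569
finger_force: 0.0
```

drive_tool(rows="1.38 0.23 -0.84 0 0 -0.091; 1.24 0.88 -0.25 0 0 -0.094; 1.15 1 -0.25 0 0 -0.094; 1.05 1.1 -0.25 0 0 -0.094; 0.94 1.19 -0.25 0 0 -0.094; 0.83 1.28 -0.25 0 0 -0.094; 0.7 1.35 -0.25 0 0 -0.094; 0.58 1.41 -0.25 0 0 -0.093")

```text
t: 24.22
position: [0.3626, -0.0442, 0.2568]
tool_rot: [0.062, 0.998, 0.001, -0.001]
contact_force: [0.4, 1.3, -0.1]
gripper_width: 0.057
finger_force: 0.0
```

drive_tool(rows="0.44 1.45 -0.25 0 0 -0.094; -0.65 1.88 1.29 0 0 0.001; -0.65 1.88 1.29 0 0 0.001; -0.65 1.88 1.29 0 0 0.001; -0.64 1.88 1.29 0 0 0.001; -0.64 1.88 1.28 0 0 0.001; -0.64 1.89 1.29 0 0 0.001; -0.64 1.88 1.28 0 0 0.001")

```text
t: 24.88
position: [0.4102, 0.1011, 0.1685]
tool_rot: [0.02, 1.0, 0.0, -0.001]
contact_force: [0.5, -0.8, -0.4]
gripper_width: 0.0571
finger_force: 0.0
```

Run:
```python
from h import *
s,p,R=pose(); print(s['t'],p,s['gripper_width'])
f=optics.grab_frame('wrist'); save(f,'w7.png')
for o in strips(f): print(*o)
print(rectc(f,.017,(200,80,310,250)))
plan([(.462,.0995,.03,87.6)],start=(s,p,R))
```

```text
24.8833 [0.41015626 0.1010684  0.1685061 ] 0.057057922198410174
[322.8 169.2] [0.4049 0.1804] [ 29.4 145.1] 5.0 0.0104 2873
[388.3 166.4] [0.404  0.2588] [ 31.2 120.6] 6.7 0.0103 2505
[260.  218.4] [0.4614 0.1032] [ 28.1 106.4] -2.2 0.0165 1721
(array([455.8, 103.7]), array([25.3, 92.1]), -2.31)
-0.65 0.01 1.73 0.001 -0.002 0; -0.65 0.01 1.73 0 0 0; -0.65 0.01 1.73 0 0 0; -0.65 0.01 1.73 0 0 0; -0.65 0 1.73 0 0 0; -0.64 0.01 1.73 0 0 0; -0.65 0 1.74 0 0 0.001; -0.64 0.01 1.73 0 0 0
-> end [0.462  0.0995 0.03  ] 87.62
```

View pics/w7.png

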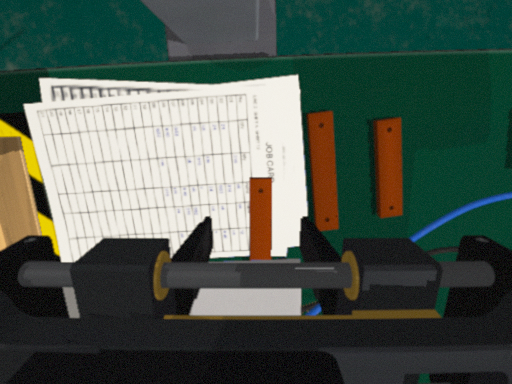

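drive_tool(rows="-0.65 0.05 1.73 0.001 -0.002 0; -0.65 0.05 1.73 0 0 0; -0.65 0.05 1.73 0 0 0; -0.65 0.05 1.73 0 0 0; -0.65 0.05 1.73 0 0 0; -0.64 0.05 1.73 0 0 0; -0.65 0.05 1.74 0 0 0.001; -0.64 0.05 1.73 0 0 0")

```text
t: 25.6
position: [0.4623, 0.1015, 0.0303]
tool_rot: [0.021, 1.0, -0.0, 0.0]
contact_force: [0.5, -0.6, -0.7]
gripper_width: 0.0569
finger_force: 0.0
```

drive_tool(rows="0 0 0.6 0 0 0; 0 0 0.6 0 0 0; 0 0 0.5 0 0 0; 0 0 0.5 0 0 0; 0 0 0 0 0 0; 0 0 0 0 0 0; 0 0 0 0 0 0; 0 0 0 0 0 0")

```text
t: 26.27
position: [0.4629, 0.1018, 0.0104]
tool_rot: [0.021, 1.0, -0.0, 0.002]
contact_force: [1.1, 0.2, 0.1]
gripper_width: 0.0572
finger_force: 0.0
```

drive_tool(rows="0 0 0 0 0 0; 0 0 0 0 0 0; 0 0 0 0 0 0; 0 0 0 0 0 0; 0 0 0 0 0 0; 0 0 0 0 0 0; 0 0 0 0 0 0; 0 0 0 0 0 0", gripper=-1, newtons=30)

```text
t: 26.93
position: [0.4625, 0.1018, 0.0097]
tool_rot: [0.021, 1.0, -0.0, 0.001]
contact_force: [-0.7, 0.2, -0.0]
gripper_width: 0.0276
finger_force: 30.0
```

drive_tool(rows="0.3 0 0 0 0 0; 0.6 0 0 0 0 0; 0.8 0 0 0 0 0; 0.8 0 0 0 0 0; 0.8 0 0 0 0 0; 0.8 0 0 0 0 0; 0.5 0 0 0 0 0; 0 0 0 0 0 0")

```text
t: 27.6
position: [0.4151, 0.1037, 0.0097]
tool_rot: [0.021, 1.0, -0.0, 0.0]
contact_force: [-2.3, 0.4, 4.7]
gripper_width: 0.0277
finger_force: 30.0
```

Run:
```python
from h import *
s,p,R=pose(); print(s['t'],p,s['gripper_width'],s['contact_force'])
f=optics.grab_frame('top')
for o in strips(f): print('top',*o)
```

```text
27.6 [0.41510411 0.10369258 0.0096918 ] 0.027663959481359888 [-2.30913466  0.41665096  4.74657375]
top [362.1 103.1] [ 0.8817 -0.3505] [222.  326.7] 54.1 0.0278 2333
top [340.9 219.6] [ 0.4807 -0.2632] [ 27.2 116.1] 88.1 0.0157 279
top [187.3 245.1] [0.4055 0.2599] [ 30.3 119.3] 6.4 0.0091 317
```

drive_tool(rows="0 0 0 0 0 0; 0 0 0 0 0 0; 0 0 0 0 0 0; 0 0 0 0 0 0; 0 0 0 0 0 0; 0 0 -2 0 0 0; 0 0 -2 0 0 0; 0 0 -2 0 0 0", gripper=0.2)

```text
t: 28.32
position: [0.4158, 0.1035, 0.0697]
tool_rot: [0.021, 1.0, -0.0, 0.0]
contact_force: [-0.3, 0.1, -0.3]
gripper_width: 0.0569
finger_force: 0.0
```

drive_tool(rows="0.4 0 -1.5 0 0 0; 0.4 0 -1.5 0 0 0; 0.4 0 -1.5 0 0 0; 0.4 0 -1.5 0 0 0; 0.4 0 -1.5 0 0 0; 0.4 0 -1.5 0 0 0; 0.4 0 -1 0 0 0; 0 0 0 0 0 0")

```text
t: 28.98
position: [0.3892, 0.105, 0.1719]
tool_rot: [0.021, 1.0, 0.0, 0.003]
contact_force: [0.7, -0.2, -0.0]
gripper_width: 0.0566
finger_force: 0.0
```

Run:
```python
from h import *
s,p,R=pose(); print(s['t'],p,s['gripper_width'])
f=optics.grab_frame('wrist'); save(f,'w8.png')
for o in strips(f): print(*o)
print(rectc(f,.017,(200,60,310,250)))
plan([(.436,.1035,.03,87.6)],start=(s,p,R))
```

```text
28.9833 [0.38920579 0.10504936 0.17188852] 0.056578105533918406
[318.8 180.6] [0.3997 0.1805] [ 29.5 146.1] 6.7 0.0104 2493
[382.7 181.5] [0.4038 0.2589] [ 31.5 121.4] 6.6 0.0103 2350
[255.3 207.4] [0.429  0.1019] [ 25.8 140. ] -2.1 0.0165 2251
(array([423.5, 102.2]), array([ 25.8, 121. ]), -1.97)
-0.57 0 1.78 0 0.006 0; -0.59 0.01 1.77 0 0 0; -0.59 0 1.77 0 0 0; -0.58 0.01 1.77 0 0 0; -0.59 0 1.78 0 0 0; -0.58 0.01 1.77 0 0 0; -0.59 0 1.78 0 0 0; -0.58 0.01 1.77 0 0 0
-> end [0.436  0.1035 0.03  ] 87.61
```

drive_tool(rows="-0.56 -0.01 1.78 0 0.006 -0.001; -0.56 -0.01 1.77 0 0 -0.001; -0.57 -0.01 1.77 0 0 -0.001; -0.57 -0.01 1.77 0 0 -0.001; -0.57 -0.01 1.78 0 0 -0.001; -0.57 -0.01 1.77 0 0 0; -0.57 -0.01 1.78 0 0 0; -0.57 -0.01 1.77 0 0 0")

```text
t: 29.7
position: [0.4322, 0.1021, 0.0251]
tool_rot: [0.018, 1.0, -0.0, -0.003]
contact_force: [-0.1, -0.2, 0.3]
gripper_width: 0.0572
finger_force: 0.0
```

drive_tool(rows="0 0 0.6 0 0 0; 0 0 0.6 0 0 0; 0 0 0.5 0 0 0; 0 0 0.5 0 0 0; 0 0 0 0 0 0; 0 0 0 0 0 0; 0 0 0 0 0 0; 0 0 0 0 0 0")

```text
t: 30.37
position: [0.4337, 0.1024, 0.0063]
tool_rot: [0.018, 1.0, 0.0, -0.001]
contact_force: [-0.9, -0.6, 2.3]
gripper_width: 0.0568
finger_force: 1.6
```

drive_tool(rows="0 0 0 0 0 0; 0 0 0 0 0 0; 0 0 0 0 0 0; 0 0 0 0 0 0; 0 0 0 0 0 0; 0 0 0 0 0 0; 0 0 0 0 0 0; 0 0 0 0 0 0", gripper=-1, newtons=30)

```text
t: 31.03
position: [0.4338, 0.1024, 0.0063]
tool_rot: [0.018, 1.0, 0.0, -0.001]
contact_force: [0.6, 0.8, 6.5]
gripper_width: 0.0281
finger_force: 31.1
```

drive_tool(rows="0 0 0 0 0 0; 0 0 -1 0 0 0; 0 0 -2 0 0 0; 0 0 -2 0 0 0; 0 0 -2 0 0 0; 0 0 -2 0 0 0; 0 0 -2 0 0 0; 0 0 -2 0 0 0")

```text
t: 31.7
position: [0.4323, 0.1021, 0.1358]
tool_rot: [0.018, 1.0, -0.0, -0.003]
contact_force: [0.1, 0.2, -1.8]
gripper_width: 0.0279
finger_force: 30.0
```

Run:
```python
from h import *
s,p,R=pose();print(s['t'],p)
plan([(.37,-.06,.17,88),(.36,-.15,.16,60),(.3965,-.2692,.09,-2.05)],start=(s,p,R),dyaw=.11)
```

```text
31.7 [0.43234481 0.10213878 0.13576793]
1.13 -3.29 -0.68 -0.001 -0.006 0; 1.13 -3.29 -0.68 0 0 0; 1.13 -3.28 -0.69 0 0 -0.001; 1.13 -3.28 -0.68 0 0 0; 1.13 -3.29 -0.69 0 0 -0.001; 0.14 -1.81 0.2 0 0 0.098; -0.04 -1.81 0.2 0 0 0.098; -0.22 -1.8 0.2 0 0 0.098
-0.39 -1.76 0.2 0 0 0.097; -0.57 -1.72 0.2 0 0 0.098; -0.65 -0.61 0.5 0 0 0.077; -0.7 -0.56 0.5 0 0 0.077; -0.74 -0.5 0.5 0 0 0.077; -0.77 -0.44 0.5 0 0 0.077; -0.8 -0.38 0.5 0 0 0.077; -0.83 -0.32 0.5 0 0 0.078
-0.85 -0.25 0.5 0 0 0.077; -0.87 -0.19 0.5 0 0 0.078; -0.88 -0.12 0.5 0 0 0.077; -0.89 -0.05 0.5 0 0 0.078; -0.89 0.02 0.5 0 0 0.077; -0.89 0.09 0.5 0 0 0.078; -0.88 0.16 0.5 0 0 0.077; -0.86 0.23 0.5 0 0 0.078
-> end [ 0.3965 -0.2692  0.09  ] -2.06
```

drive_tool(rows="1.13 -3.29 -0.68 -0.001 -0.006 0; 1.13 -3.29 -0.68 0 0 0; 1.13 -3.28 -0.69 0 0 -0.001; 1.13 -3.28 -0.68 0 0 0; 1.13 -3.29 -0.69 0 0 -0.001; 0.14 -1.81 0.2 0 0 0.098; -0.04 -1.81 0.2 0 0 0.098; -0.22 -1.8 0.2 0 0 0.098")

```text
t: 32.37
position: [0.3639, -0.1148, 0.1631]
tool_rot: [0.167, 0.986, 0.001, 0.001]
contact_force: [-0.2, 0.4, -1.7]
gripper_width: 0.0277
finger_force: 30.0
```

drive_tool(rows="-0.39 -1.76 0.2 0 0 0.097; -0.57 -1.72 0.2 0 0 0.098; -0.65 -0.61 0.5 0 0 0.077; -0.7 -0.56 0.5 0 0 0.077; -0.74 -0.5 0.5 0 0 0.077; -0.77 -0.44 0.5 0 0 0.077; -0.8 -0.38 0.5 0 0 0.077; -0.83 -0.32 0.5 0 0 0.078")

```text
t: 33.03
position: [0.3759, -0.2008, 0.1285]
tool_rot: [0.475, 0.88, 0.001, -0.0]
contact_force: [-0.2, 0.6, -1.7]
gripper_width: 0.0278
finger_force: 30.0
```

drive_tool(rows="-0.85 -0.25 0.5 0 0 0.077; -0.87 -0.19 0.5 0 0 0.078; -0.88 -0.12 0.5 0 0 0.077; -0.89 -0.05 0.5 0 0 0.078; -0.89 0.02 0.5 0 0 0.077; -0.89 0.09 0.5 0 0 0.078; -0.88 0.16 0.5 0 0 0.077; -0.86 0.23 0.5 0 0 0.078")

```text
t: 33.7
position: [0.3969, -0.2688, 0.0885]
tool_rot: [0.721, 0.693, 0.001, -0.001]
contact_force: [-0.7, -0.6, -1.0]
gripper_width: 0.0278
finger_force: 30.0
```

drive_tool(rows="0 0 0 0 0 0; 0 0 0 0 0 0; 0 0 0 0 0 0; 0 0 0 0 0 0; 0 0 0 0 0 0; 0 0 0 0 0 0; 0 0 0 0 0 0; 0 0 0 0 0 0")

```text
t: 34.37
position: [0.3977, -0.269, 0.0896]
tool_rot: [0.72, 0.694, 0.001, 0.001]
contact_force: [0.2, -0.5, -2.1]
gripper_width: 0.0278
finger_force: 30.0
```

```bash
cat >> h.py <<'E'
def check(f,p,dz,bay):
    """held strip against its bay line: lateral offset (mm, +=too far along box y), end overhang"""
    pins(f); z=p[2]+dz; hsv=cv2.cvtColor(f['img'],cv2.COLOR_RGB2HSV)
    m=(hsv[...,1]>170)&(hsv[...,0]<14); m[:,:200]=0; m[:,320:]=0
    yx=np.array([-np.sin(BOX[2]),0]); ey=np.array([np.cos(BOX[2]),np.sin(BOX[2])]); ex=np.array([np.sin(BOX[2]),-np.cos(BOX[2])]); b=tf(BOX,np.array([bay]))[0]
    rows=np.nonzero(m.sum(1)>20)[0]; print('rows',rows.min(),rows.max())
    for r in range(rows.min()+4,min(rows.max(),225),20):
        x=np.nonzero(m[r])[0]; w=world(f,[(x.min()-.5,r),(x.max()+.5,r)],z)[:,:2].mean(0)-b; print(r,x.min(),x.max(),'along',(w@ex*1e3).round(1),'lateral',(w@ey*1e3).round(1))
    e=world(f,[(256,rows.min()-.5)],z)[0,:2]-b; print('end along',(e@ex*1e3).round(1))
LB=(0,-.042); SB=(-.0125,.042)
E
python3 - <<'E'
from h import *
s,p,R=pose(); print(s['t'],p,s['gripper_width'],s['finger_force'])
f=optics.grab_frame('wrist'); save(f,'w9.png'); check(f,p,.0107,LB)
plan([(.3965,-.2692,.05,-2.05)],start=(s,p,R))
E
```

```text
34.3667 [ 0.3977419  -0.26895819  0.0896497 ] 0.027801690322325986 29.99957799911499
pin 4 [-0.0575  0.0205] diff mm [-1.  -0.1] 74 n
pin 5 [-0.0575  0.0635] diff mm [-1.8 -0.1] 77 n
pin 0 [-0.052  -0.0635] diff mm [-0.2 -0.3] 70 n
pin 1 [-0.052  -0.0205] diff mm [ 1.3 -0.2] 30 n
pin 7 [0.0325 0.0635] diff mm [-1.1  0.7] 57 n
rows 121 314
125 231 280 along -68.1 lateral 1.8
145 232 279 along -57.1 lateral 1.8
165 233 278 along -45.7 lateral 1.8
185 233 278 along -33.9 lateral 1.8
205 233 277 along -21.5 lateral 1.5
end along -70.5
0 -0.02 0.5 0.002 0 0; 0 -0.01 0.49 0 0 0; -0.01 -0.02 0.5 0 0 0; 0 -0.01 0.49 0 0 0; -0.01 -0.02 0.5 0 0 0; 0 -0.01 0.49 0 0 0; -0.01 -0.02 0.5 0 0 0; 0 -0.01 0.49 0 0 0
-> end [ 0.3965 -0.2692  0.05  ] -2.04
```

drive_tool(rows="0 -0.05 0.5 0.002 0 0; 0 -0.05 0.8 0 0 0; 0 -0.05 0.8 0 0 0; 0 0 0.8 0 0 0; 0 0 0.8 0 0 0; 0 0 0.8 0 0 0; 0 0 0.5 0 0 0; 0 0 0 0 0 0")

```text
t: 35.08
position: [0.3952, -0.2681, 0.0376]
tool_rot: [0.72, 0.694, 0.0, -0.002]
contact_force: [-0.6, 0.2, -3.1]
gripper_width: 0.0278
finger_force: 30.0
```

drive_tool(rows="0 0 0.6 0 0 0; 0 0 0.6 0 0 0; 0 0 0.6 0 0 0; 0 0 0.6 0 0 0; 0 0 0.5 0 0 0; 0 0 0.1 0 0 0; 0 0 0 0 0 0; 0 0 0 0 0 0")

```text
t: 35.75
position: [0.3963, -0.269, 0.0095]
tool_rot: [0.72, 0.694, 0.0, -0.0]
contact_force: [0.3, 0.3, -1.7]
gripper_width: 0.0282
finger_force: 30.0
```

drive_tool(rows="0 0 0 0 0 0; 0 0 0 0 0 0; 0 0 0 0 0 0; 0 0 0 0 0 0; 0 0 0 0 0 0; 0 0 -0.5 0 0 0; 0 0 -1 0 0 0; 0 0 -2 0 0 0", gripper=-0.2)

```text
t: 36.42
position: [0.3947, -0.2678, 0.0434]
tool_rot: [0.72, 0.694, -0.0, -0.003]
contact_force: [-1.0, -0.3, -0.2]
gripper_width: 0.0383
finger_force: 0.0
```

drive_tool(rows="0 0 -2 0 0 0; 0 0 -2 0 0 0; 0 0 -2 0 0 0; 0 0 -2 0 0 0; 0 0.3 -2 0 0 0; 0 1 -1 0 0 0; 0 1 -1 0 0 0; 0 0.5 0 0 0 0")

```text
t: 37.08
position: [0.4263, -0.2712, 0.1684]
tool_rot: [0.72, 0.694, 0.001, 0.003]
contact_force: [0.3, -0.7, 0.1]
gripper_width: 0.0381
finger_force: 0.0
```

Run:
```python
from h import *
s,p,R=pose(); print(s['t'],p,s['gripper_width'])
f=optics.grab_frame('wrist'); save(f,'w10.png')
for o in strips(f): print(*o)
f=optics.grab_frame('top')
for o in strips(f): print('top',*o)
plan([(.37,-.15,.22,45),(.35,-.03,.24,86),(.35,.165,.18,95)],start=(s,p,R),dyaw=.11)
```

```text
37.0833 [ 0.42628199 -0.27119204  0.16844235] 0.038102654836145035
[230.  171.4] [ 0.3983 -0.2641] [ 29.  144.7] 88.9 0.0162 2740
[300.7 164.9] [ 0.481  -0.2589] [ 29.4 119.8] 88.0 0.0163 2449
[428.3 187.3] [ 0.6029 -0.276 ] [18.8 67.3] 87.3 0.0669 708
top [363.  103.4] [ 0.8808 -0.3533] [222.  326.7] 55.2 0.0278 2401
top [336.9 219.5] [ 0.4814 -0.2494] [23.8 92.1] 89.4 0.0158 214
top [210.7 244. ] [0.4079 0.1805] [ 29.6 144.2] 5.0 0.0092 376
top [187.4 245.1] [0.4057 0.2597] [ 30.6 120.9] 6.5 0.0093 321
top [334.3 244.3] [ 0.3978 -0.2377] [26.9 78.2] -88.5 0.0154 174
1.49 -0.75 -0.65 0.005 0.003 -0.103; 1.56 -0.6 -0.65 0 0 -0.103; 1.61 -0.44 -0.64 0 0 -0.103; 1.65 -0.27 -0.65 0 0 -0.102; 1.67 -0.1 -0.64 0 0 -0.103; 1.67 0.07 -0.65 0 0 -0.102; 1.65 0.24 -0.64 0 0 -0.103; 1.61 0.41 -0.65 0 0 -0.102
1.41 1.01 -0.29 0 0 -0.102; 1.31 1.15 -0.28 0 0 -0.102; 1.18 1.28 -0.29 0 0 -0.102; 1.05 1.39 -0.28 0 0 -0.102; 0.9 1.49 -0.29 0 0 -0.103; 0.74 1.57 -0.28 0 0 -0.102; 0.57 1.64 -0.29 0 0 -0.103; 0.15 2.16 0.67 0 0 -0.017
0.11 2.16 0.67 0 0 -0.017; 0.08 2.17 0.67 0 0 -0.018; 0.04 2.17 0.66 0 0 -0.017; 0 2.17 0.67 0 0 -0.018; -0.04 2.16 0.66 0 0 -0.017; -0.07 2.16 0.67 0 0 -0.018; -0.11 2.17 0.66 0 0 -0.017; -0.15 2.16 0.67 0 0 -0.018
-> end [0.35  0.165 0.18 ] 95.01
```

drive_tool(rows="1.49 -0.75 -0.65 0.005 0.003 -0.103; 1.56 -0.6 -0.65 0 0 -0.103; 1.61 -0.44 -0.64 0 0 -0.103; 1.65 -0.27 -0.65 0 0 -0.102; 1.67 -0.1 -0.64 0 0 -0.103; 1.67 0.07 -0.65 0 0 -0.102; 1.65 0.24 -0.64 0 0 -0.103; 1.61 0.41 -0.65 0 0 -0.102", gripper=0.2)

```text
t: 37.85
position: [0.3668, -0.1481, 0.2158]
tool_rot: [0.381, 0.925, 0.001, -0.004]
contact_force: [-1.2, 0.1, -0.2]
gripper_width: 0.0568
finger_force: 0.0
```

drive_tool(rows="1.41 1.01 -0.29 0 0 -0.102; 1.31 1.15 -0.28 0 0 -0.102; 1.18 1.28 -0.29 0 0 -0.102; 1.05 1.39 -0.28 0 0 -0.102; 0.9 1.49 -0.29 0 0 -0.103; 0.74 1.57 -0.28 0 0 -0.102; 0.57 1.64 -0.29 0 0 -0.103; 0.15 2.16 0.67 0 0 -0.017")

```text
t: 38.52
position: [0.3481, -0.0072, 0.2314]
tool_rot: [0.025, 1.0, 0.001, -0.002]
contact_force: [0.3, 0.6, -0.3]
gripper_width: 0.0569
finger_force: 0.0
```

drive_tool(rows="-0.09 2.3 0.8 0 0 -0.017; -0.12 2.3 0.8 0 0 -0.018; -0.16 2.3 0.8 0 0 -0.017; -0.2 2.3 0.8 0 0 -0.018; -0.24 2.3 0.8 0 0 -0.017; -0.27 2.3 0.8 0 0 -0.018; -0.31 2.3 0.8 0 0 -0.017; -0.35 2.3 0.8 0 0 -0.018")

```text
t: 39.18
position: [0.3628, 0.1778, 0.1657]
tool_rot: [-0.044, 0.999, 0.002, -0.003]
contact_force: [1.0, -0.5, 0.3]
gripper_width: 0.0569
finger_force: 0.0
```

Run:
```python
from h import *
s,p,R=pose(); print(s['t'],p,s['gripper_width'])
f=optics.grab_frame('wrist'); save(f,'w11.png')
for o in strips(f): print(*o)
print(rectc(f,.011,(200,40,310,260)))
plan([(.408,.1805,.025,95)],start=(s,p,R))
```

```text
39.1833 [0.36278312 0.17778243 0.16572315] 0.05691880383018864
[256.  208.5] [0.4016 0.1808] [ 29.  136.6] 4.9 0.0105 2444
[320.7 200.7] [0.3839 0.2584] [29.3 92.6] 11.3 0.0104 1430
(array([402.9, 180.8]), array([ 29.3, 132.1]), 4.84)
-0.58 -0.02 1.76 0.003 -0.007 0; -0.57 -0.02 1.76 0 0 0; -0.56 -0.02 1.76 0 0 0; -0.57 -0.02 1.76 0 0 0; -0.56 -0.01 1.76 0 0 0; -0.57 -0.02 1.76 0 0 0; -0.56 -0.01 1.75 0 0 0; -0.57 -0.02 1.76 0 0 0.001
-> end [0.408  0.1805 0.025 ] 95.0
```

drive_tool(rows="-0.58 -0.01 1.76 0.003 -0.007 0; -0.57 -0.01 1.76 0 0 0; -0.57 -0.01 1.76 0 0 0; -0.57 -0.01 1.76 0 0 0; -0.57 -0.01 1.76 0 0 0; -0.57 -0.01 1.76 0 0 0; -0.57 -0.01 1.75 0 0 0; -0.57 -0.01 1.76 0 0 0")

```text
t: 39.9
position: [0.4087, 0.1798, 0.0249]
tool_rot: [-0.044, 0.999, 0.0, 0.0]
contact_force: [-0.5, -0.0, -0.1]
gripper_width: 0.0571
finger_force: 0.0
```

drive_tool(rows="0 0 0.6 0 0 0; 0 0 0.6 0 0 0; 0 0 0.6 0 0 0; 0 0 0.4 0 0 0; 0 0 0 0 0 0; 0 0 0 0 0 0; 0 0 0 0 0 0; 0 0 0 0 0 0")

```text
t: 40.57
position: [0.4094, 0.1803, 0.0061]
tool_rot: [-0.044, 0.999, 0.0, 0.0]
contact_force: [-4.5, -1.4, 8.3]
gripper_width: 0.0571
finger_force: 4.4
```

drive_tool(rows="0 0 0 0 0 0; 0 0 0 0 0 0; 0 0 0 0 0 0; 0 0 0 0 0 0; 0 0 0 0 0 0; 0 0 0 0 0 0; 0 0 0 0 0 0; 0 0 0 0 0 0", gripper=-1, newtons=30)

```text
t: 41.23
position: [0.4098, 0.1808, 0.0048]
tool_rot: [-0.044, 0.999, 0.001, 0.001]
contact_force: [0.2, 1.6, 2.1]
gripper_width: 0.0277
finger_force: 30.0
```

drive_tool(rows="0 0 0 0 0 0; 0 0 -1 0 0 0; 0 0 -2 0 0 0; 0 0 -2 0 0 0; 0 0 -2 0 0 0; 0 0 -2 0 0 0; 0 0 -2 0 0 0; 0 0 -2 0 0 0")

```text
t: 41.9
position: [0.4089, 0.1799, 0.1356]
tool_rot: [-0.044, 0.999, 0.0, 0.001]
contact_force: [-0.1, -1.0, -1.7]
gripper_width: 0.0277
finger_force: 30.0
```

Run:
```python
from h import *
s,p,R=pose();print(s['t'],p)
plan([(.36,-.06,.17,80),(.36,-.15,.16,55),(.396,-.2692,.1,-2.05)],start=(s,p,R),dyaw=.11)
```

```text
41.9 [0.40890275 0.17987485 0.13560171]
0.99 -3.35 -0.49 0 0.002 0.037; 0.87 -3.39 -0.49 0 0 0.037; 0.74 -3.42 -0.49 0 0 0.038; 0.62 -3.44 -0.49 0 0 0.037; 0.49 -3.46 -0.49 0 0 0.038; 0.35 -3.48 -0.5 0 0 0.037; 0.23 -3.49 -0.49 0 0 0.038; -0.39 -2.22 0.25 0 0 0.109
-0.63 -2.16 0.25 0 0 0.109; -0.86 -2.08 0.25 0 0 0.109; -1.09 -1.97 0.25 0 0 0.109; -0.75 -0.59 0.46 0 0 0.077; -0.8 -0.53 0.46 0 0 0.077; -0.83 -0.47 0.46 0 0 0.077; -0.87 -0.4 0.46 0 0 0.076; -0.9 -0.34 0.46 0 0 0.077
-0.92 -0.27 0.46 0 0 0.076; -0.94 -0.2 0.46 0 0 0.077; -0.95 -0.12 0.46 0 0 0.076; -0.96 -0.05 0.46 0 0 0.077; -0.96 0.02 0.46 0 0 0.076; -0.95 0.09 0.46 0 0 0.077; -0.94 0.17 0.47 0 0 0.076; -0.92 0.24 0.46 0 0 0.077
-> end [ 0.396  -0.2692  0.1   ] -2.06
```

drive_tool(rows="0.99 -3.35 -0.49 0 0.002 0.037; 0.87 -3.39 -0.49 0 0 0.037; 0.74 -3.42 -0.49 0 0 0.038; 0.62 -3.44 -0.49 0 0 0.037; 0.49 -3.46 -0.49 0 0 0.038; 0.35 -3.48 -0.5 0 0 0.037; 0.23 -3.49 -0.49 0 0 0.038; -0.39 -2.22 0.25 0 0 0.109")

```text
t: 42.57
position: [0.3597, -0.0848, 0.168]
tool_rot: [0.144, 0.99, -0.001, 0.001]
contact_force: [0.8, 0.0, -1.3]
gripper_width: 0.0275
finger_force: 30.0
```

drive_tool(rows="-0.63 -2.16 0.25 0 0 0.109; -0.86 -2.08 0.25 0 0 0.109; -1.09 -1.97 0.25 0 0 0.109; -0.75 -0.59 0.46 0 0 0.077; -0.8 -0.53 0.46 0 0 0.077; -0.83 -0.47 0.46 0 0 0.077; -0.87 -0.4 0.46 0 0 0.076; -0.9 -0.34 0.46 0 0 0.077")

```text
t: 43.23
position: [0.3738, -0.1959, 0.1353]
tool_rot: [0.479, 0.878, 0.0, -0.001]
contact_force: [-0.3, -0.4, -1.4]
gripper_width: 0.0275
finger_force: 30.0
```

drive_tool(rows="-0.92 -0.27 0.46 0 0 0.076; -0.94 -0.2 0.46 0 0 0.077; -0.95 -0.12 0.46 0 0 0.076; -0.96 -0.05 0.46 0 0 0.077; -0.96 0.02 0.46 0 0 0.076; -0.95 0.09 0.46 0 0 0.077; -0.94 0.17 0.47 0 0 0.076; -0.92 0.24 0.46 0 0 0.077")

```text
t: 43.9
position: [0.396, -0.269, 0.0984]
tool_rot: [0.721, 0.693, -0.0, -0.001]
contact_force: [-0.4, 0.1, -1.0]
gripper_width: 0.0275
finger_force: 30.0
```

drive_tool(rows="0 0 0 0 0 0; 0 0 0 0 0 0; 0 0 0 0 0 0; 0 0 0 0 0 0; 0 0 0 0 0 0; 0 0 0 0 0 0; 0 0 0 0 0 0; 0 0 0 0 0 0")

```text
t: 44.57
position: [0.3966, -0.2685, 0.0988]
tool_rot: [0.72, 0.694, 0.0, -0.0]
contact_force: [0.1, 0.1, -2.3]
gripper_width: 0.0277
finger_force: 30.0
```

Run:
```python
from h import *
s,p,R=pose(); print(s['t'],p,s['gripper_width'],s['finger_force'])
f=optics.grab_frame('wrist'); save(f,'w12.png'); check(f,p,.0062,LB)
plan([(.396,-.2692,.05,-2.05)],start=(s,p,R))
```

```text
44.5667 [ 0.39655348 -0.26854697  0.09881641] 0.02769557314599774 29.998932480812073
pin 4 [-0.0575  0.0205] diff mm [-0.9  0.1] 69 n
pin 5 [-0.0575  0.0635] diff mm [-1.8  0. ] 76 n
pin 0 [-0.052  -0.0635] diff mm [-0.3 -0.1] 62 n
pin 1 [-0.052  -0.0205] diff mm [ 0.5 -0.1] 41 n
pin 6 [0.0325 0.0205] diff mm [-0.9  1.9] 33 n
pin 7 [0.0325 0.0635] diff mm [-0.9  0.5] 59 n
pin 3 [ 0.052  -0.0205] diff mm [-1.1  1.4] 8 n
pin 2 [ 0.052  -0.0635] diff mm [ 2.5 -0.1] 5 n
rows 118 314
122 232 279 along -69.9 lateral 0.6
142 233 278 along -58.7 lateral 0.6
162 233 278 along -47.0 lateral 0.6
182 234 277 along -34.9 lateral 0.6
202 234 277 along -22.3 lateral 0.7
222 234 278 along -9.2 lateral 1.0
end along -72.4
-0.01 -0.01 0.61 0 -0.001 0; -0.01 -0.01 0.61 0 0 0; -0.01 -0.01 0.61 0 0 0; -0.01 0 0.61 0 0 0; -0.01 -0.01 0.61 0 0 0; -0.01 0 0.61 0 0 0; 0 -0.01 0.61 0 0 0; -0.01 0 0.61 0 0 0
-> end [ 0.396  -0.2692  0.05  ] -2.04
```

drive_tool(rows="0 -0.05 0.5 0 0 0; -0.05 0 0.8 0 0 0; 0 0 0.8 0 0 0; 0 0 0.8 0 0 0; 0 0 0.8 0 0 0; 0 0 0.8 0 0 0; 0 0 0.5 0 0 0; 0 0 0 0 0 0")

```text
t: 45.28
position: [0.3951, -0.2683, 0.0468]
tool_rot: [0.72, 0.694, 0.0, -0.002]
contact_force: [0.4, 1.2, -1.7]
gripper_width: 0.0274
finger_force: 30.0
```

drive_tool(rows="0 0 0.6 0 0 0; 0 0 0.6 0 0 0; 0 0 0.6 0 0 0; 0 0 0.5 0 0 0; 0 0 0.2 0 0 0; 0 0 0 0 0 0; 0 0 0 0 0 0; 0 0 0 0 0 0")

```text
t: 45.95
position: [0.3962, -0.2693, 0.024]
tool_rot: [0.72, 0.694, 0.0, -0.0]
contact_force: [-0.1, 0.4, -1.6]
gripper_width: 0.0276
finger_force: 30.0
```

drive_tool(rows="0 0 0 0 0 0; 0 0 0 0 0 0; 0 0 0 0 0 0; 0 0 0 0 0 0; 0 0 0 0 0 0; 0 0 -0.5 0 0 0; 0 0 -1 0 0 0; 0 0 -2 0 0 0", gripper=-0.2)

```text
t: 46.62
position: [0.3946, -0.2679, 0.0575]
tool_rot: [0.72, 0.694, 0.0, -0.003]
contact_force: [-0.1, -0.1, -0.6]
gripper_width: 0.0382
finger_force: 0.0
```

drive_tool(rows="0 0 -2 0 0 0; 0 0 -2 0 0 0; 0 0 -2 0 0 0; 0 0 -2 0 0 0; 0 0.3 -1 0 0 0; 0 1 -1 0 0 0; 0 1 0 0 0 0; 0 0.5 0 0 0 0")

```text
t: 47.28
position: [0.4253, -0.2705, 0.1594]
tool_rot: [0.72, 0.694, 0.001, 0.001]
contact_force: [-0.6, 0.1, -0.5]
gripper_width: 0.038
finger_force: 0.0
```

Run:
```python
from h import *
s,p,R=pose(); print(s['t'],p,s['gripper_width'])
f=optics.grab_frame('wrist'); save(f,'w13.png')
for o in strips(f): print(*o)
f=optics.grab_frame('top')
for o in strips(f): print('top',*o)
plan([(.37,-.15,.22,45),(.35,-.03,.24,86),(.365,.256,.17,96.5)],start=(s,p,R),dyaw=.11)
```

```text
47.2833 [ 0.4253137  -0.27048993  0.15938918] 0.03797683883270317
[229.9 173.7] [ 0.3986 -0.2614] [ 29.  144.6] 89.2 0.0271 3112
[303.3 166.9] [ 0.4809 -0.2584] [ 29.2 120.2] 88.1 0.0163 2574
[435.1 189.3] [ 0.6026 -0.2745] [19.  68.4] 88.9 0.067 798
top [362.9 103.4] [ 0.8806 -0.3531] [221.9 326.7] 54.9 0.028 2400
top [336.6 219.4] [ 0.4815 -0.2483] [23.8 88.8] 89.6 0.016 209
top [187.3 245.2] [0.4054 0.2598] [ 30.3 119.3] 6.5 0.0089 318
top [334.  244.3] [ 0.3982 -0.2345] [26.7 74.3] -88.4 0.0267 171
1.48 -0.74 -0.76 0.002 0 -0.103; 1.55 -0.59 -0.76 0 0 -0.103; 1.6 -0.43 -0.76 0 0 -0.103; 1.64 -0.26 -0.76 0 0 -0.102; 1.65 -0.09 -0.76 0 0 -0.103; 1.66 0.08 -0.75 0 0 -0.102; 1.64 0.25 -0.76 0 0 -0.103; 1.6 0.41 -0.75 0 0 -0.102
1.41 1.01 -0.29 0 0 -0.102; 1.31 1.15 -0.28 0 0 -0.102; 1.18 1.28 -0.29 0 0 -0.102; 1.04 1.39 -0.28 0 0 -0.102; 0.9 1.49 -0.29 0 0 -0.103; 0.74 1.57 -0.28 0 0 -0.102; 0.58 1.64 -0.29 0 0 -0.103; 0.05 3.18 0.78 0 0 -0.02
-0.01 3.18 0.78 0 0 -0.02; -0.07 3.18 0.78 0 0 -0.02; -0.14 3.18 0.78 0 0 -0.02; -0.2 3.18 0.78 0 0 -0.021; -0.27 3.17 0.77 0 0 -0.02; -0.33 3.16 0.78 0 0 -0.021; -0.39 3.16 0.77 0 0 -0.02; -0.46 3.15 0.78 0 0 -0.021
-> end [0.365 0.256 0.17 ] 96.5
```

Two long strips stacked (top at 27 mm). Now the last short one.

drive_tool(rows="1.48 -0.74 -0.76 0.002 0 -0.103; 1.55 -0.59 -0.76 0 0 -0.103; 1.6 -0.43 -0.76 0 0 -0.103; 1.64 -0.26 -0.76 0 0 -0.102; 1.65 -0.09 -0.76 0 0 -0.103; 1.66 0.08 -0.75 0 0 -0.102; 1.64 0.25 -0.76 0 0 -0.103; 1.6 0.41 -0.75 0 0 -0.102", gripper=0.2)

```text
t: 48.05
position: [0.3677, -0.1488, 0.2183]
tool_rot: [0.381, 0.925, 0.0, -0.003]
contact_force: [0.0, -0.7, 0.0]
gripper_width: 0.0572
finger_force: 0.0
```

drive_tool(rows="1.41 1.01 -0.29 0 0 -0.102; 1.31 1.15 -0.28 0 0 -0.102; 1.18 1.28 -0.29 0 0 -0.102; 1.04 1.39 -0.28 0 0 -0.102; 0.9 1.49 -0.29 0 0 -0.103; 0.74 1.57 -0.28 0 0 -0.102; 0.58 1.64 -0.29 0 0 -0.103; 0.05 3.18 0.78 0 0 -0.02")

```text
t: 48.72
position: [0.3507, 0.0016, 0.2327]
tool_rot: [0.024, 1.0, -0.0, -0.0]
contact_force: [0.8, 0.6, -0.4]
gripper_width: 0.0571
finger_force: 0.0
```

drive_tool(rows="-0.01 3.18 0.78 0 0 -0.02; -0.07 3.18 0.78 0 0 -0.02; -0.14 3.18 0.78 0 0 -0.02; -0.2 3.18 0.78 0 0 -0.021; -0.27 3.17 0.77 0 0 -0.02; -0.33 3.16 0.78 0 0 -0.021; -0.39 3.16 0.77 0 0 -0.02; -0.46 3.15 0.78 0 0 -0.021")

```text
t: 49.38
position: [0.3628, 0.2575, 0.1681]
tool_rot: [-0.057, 0.998, -0.0, -0.002]
contact_force: [0.9, -0.5, 0.8]
gripper_width: 0.0572
finger_force: 0.0
```

Run:
```python
from h import *
s,p,R=pose(); print(s['t'],p,s['gripper_width'])
f=optics.grab_frame('wrist'); save(f,'w14.png')
for o in strips(f): print(*o)
print(rectc(f,.011,(200,40,310,260)))
plan([(.406,.2595,.025,96.5)],start=(s,p,R))
```

```text
49.3833 [0.36276701 0.2575435  0.16811366] 0.05717628748281015
[255.2 209.5] [0.4038 0.2604] [ 28.5 120.9] 6.4 0.0104 2112
(array([406.2, 261. ]), array([ 28.4, 120.7]), 5.98)
-0.55 -0.04 1.79 0 -0.004 0; -0.54 -0.04 1.79 0 0 0; -0.54 -0.04 1.79 0 0 0; -0.54 -0.04 1.79 0 0 0; -0.54 -0.04 1.79 0 0 0; -0.54 -0.03 1.79 0 0 0; -0.54 -0.04 1.78 0 0 0.001; -0.53 -0.03 1.79 0 0 0
-> end [0.406  0.2595 0.025 ] 96.53
```

drive_tool(rows="-0.55 -0.03 1.79 0 -0.004 0; -0.54 -0.03 1.79 0 0 0; -0.54 -0.03 1.79 0 0 0; -0.54 -0.03 1.79 0 0 0; -0.54 -0.03 1.79 0 0 0; -0.54 -0.03 1.79 0 0 0; -0.54 -0.03 1.78 0 0 0.001; -0.53 -0.03 1.79 0 0 0")

```text
t: 50.1
position: [0.4064, 0.2583, 0.0247]
tool_rot: [-0.056, 0.998, 0.0, -0.0]
contact_force: [0.3, 0.2, -0.7]
gripper_width: 0.0573
finger_force: 0.0
```

drive_tool(rows="0 0 0.6 0 0 0; 0 0 0.6 0 0 0; 0 0 0.6 0 0 0; 0 0 0.3 0 0 0; 0 0 0 0 0 0; 0 0 0 0 0 0; 0 0 0 0 0 0; 0 0 0 0 0 0")

```text
t: 50.77
position: [0.4078, 0.2593, 0.0066]
tool_rot: [-0.056, 0.998, 0.001, 0.002]
contact_force: [-0.2, -0.1, 0.5]
gripper_width: 0.0573
finger_force: 0.0
```

drive_tool(rows="0 0 0 0 0 0; 0 0 0 0 0 0; 0 0 0 0 0 0; 0 0 0 0 0 0; 0 0 0 0 0 0; 0 0 0 0 0 0; 0 0 0 0 0 0; 0 0 0 0 0 0", gripper=-1, newtons=30)

```text
t: 51.43
position: [0.4074, 0.2591, 0.006]
tool_rot: [-0.056, 0.998, 0.001, 0.001]
contact_force: [-0.0, 1.5, -0.2]
gripper_width: 0.0277
finger_force: 30.0
```

drive_tool(rows="0 0 0 0 0 0; 0 0 -1 0 0 0; 0 0 -2 0 0 0; 0 0 -2 0 0 0; 0 0 -2 0 0 0; 0 0 -2 0 0 0; 0 0 -2 0 0 0; 0 0 -2 0 0 0")

```text
t: 52.1
position: [0.4066, 0.2584, 0.1371]
tool_rot: [-0.056, 0.998, 0.0, 0.001]
contact_force: [0.3, 0.8, -2.2]
gripper_width: 0.0273
finger_force: 30.0
```

Run:
```python
from h import *
s,p,R=pose();print(s['t'],p)
plan([(.36,.0,.17,85),(.37,-.15,.16,55),(.4803,-.2597,.1,-2.05)],start=(s,p,R),dyaw=.11)
```

```text
52.1 [0.40664586 0.25841209 0.13710859]
0.94 -3.14 -0.41 0.001 0.002 0.025; 0.86 -3.17 -0.41 0 0 0.025; 0.78 -3.19 -0.41 0 0 0.025; 0.7 -3.21 -0.41 0 0 0.025; 0.62 -3.22 -0.41 0 0 0.025; 0.55 -3.24 -0.41 0 0 0.025; 0.46 -3.25 -0.41 0 0 0.025; 0.38 -3.26 -0.42 0 0 0.024
-0.46 -2.97 0.2 0 0 0.105; -0.77 -2.91 0.2 0 0 0.105; -1.07 -2.81 0.2 0 0 0.105; -1.35 -2.68 0.2 0 0 0.105; -1.63 -2.53 0.21 0 0 0.104; -1.39 -0.24 0.55 0 0 0.091; -1.41 -0.11 0.55 0 0 0.09; -1.41 0.01 0.54 0 0 0.091
-1.41 0.14 0.55 0 0 0.09; -1.39 0.27 0.54 0 0 0.091; -1.36 0.39 0.55 0 0 0.09; -1.32 0.51 0.54 0 0 0.091; -1.27 0.63 0.55 0 0 0.09; -1.2 0.74 0.54 0 0 0.091; -1.13 0.85 0.55 0 0 0.09; -1.05 0.95 0.54 0 0 0.091
-> end [ 0.4803 -0.2597  0.1   ] -2.06
```

drive_tool(rows="0.94 -3.14 -0.41 0.001 0.002 0.025; 0.86 -3.17 -0.41 0 0 0.025; 0.78 -3.19 -0.41 0 0 0.025; 0.7 -3.21 -0.41 0 0 0.025; 0.62 -3.22 -0.41 0 0 0.025; 0.55 -3.24 -0.41 0 0 0.025; 0.46 -3.25 -0.41 0 0 0.025; 0.38 -3.26 -0.42 0 0 0.024")

```text
t: 52.77
position: [0.3594, -0.001, 0.1691]
tool_rot: [0.044, 0.999, -0.0, 0.0]
contact_force: [1.6, 0.6, -2.6]
gripper_width: 0.0276
finger_force: 30.0
```

drive_tool(rows="-0.46 -2.97 0.2 0 0 0.105; -0.77 -2.91 0.2 0 0 0.105; -1.07 -2.81 0.2 0 0 0.105; -1.35 -2.68 0.2 0 0 0.105; -1.63 -2.53 0.21 0 0 0.104; -1.39 -0.24 0.55 0 0 0.091; -1.41 -0.11 0.55 0 0 0.09; -1.41 0.01 0.54 0 0 0.091")

```text
t: 53.43
position: [0.4002, -0.1805, 0.1421]
tool_rot: [0.43, 0.903, -0.0, -0.0]
contact_force: [-0.1, 1.0, -1.4]
gripper_width: 0.0274
finger_force: 30.0
```

drive_tool(rows="-1.41 0.14 0.55 0 0 0.09; -1.39 0.27 0.54 0 0 0.091; -1.36 0.39 0.55 0 0 0.09; -1.32 0.51 0.54 0 0 0.091; -1.27 0.63 0.55 0 0 0.09; -1.2 0.74 0.54 0 0 0.091; -1.13 0.85 0.55 0 0 0.09; -1.05 0.95 0.54 0 0 0.091")

```text
t: 54.1
position: [0.4807, -0.2597, 0.0983]
tool_rot: [0.721, 0.693, -0.0, -0.0]
contact_force: [0.5, 0.2, -1.0]
gripper_width: 0.0274
finger_force: 30.0
```

drive_tool(rows="0 0 0 0 0 0; 0 0 0 0 0 0; 0 0 0 0 0 0; 0 0 0 0 0 0; 0 0 0 0 0 0; 0 0 0 0 0 0; 0 0 0 0 0 0; 0 0 0 0 0 0")

```text
t: 54.77
position: [0.4806, -0.2592, 0.0987]
tool_rot: [0.72, 0.694, 0.0, 0.0]
contact_force: [0.0, -0.1, -1.5]
gripper_width: 0.0276
finger_force: 30.0
```

Run:
```python
from h import *
s,p,R=pose(); print(s['t'],p,s['gripper_width'],s['finger_force'])
f=optics.grab_frame('wrist'); save(f,'w15.png'); check(f,p,.005,SB)
print(np.degrees(np.arctan2(*R.as_matrix()[[1,0],1])))
```

```text
54.7667 [ 0.48062686 -0.25919908  0.09870005] 0.027578659856288077 29.99929189682007
pin 4 [-0.0575  0.0205] diff mm [-0.5 -0.2] 56 n
pin 5 [-0.0575  0.0635] diff mm [ 0.4 -0.1] 42 n
pin 0 [-0.052  -0.0635] diff mm [ 1.  -0.2] 68 n
pin 1 [-0.052  -0.0205] diff mm [ 0.3 -0.2] 66 n
rows 133 312
137 241 270 along -61.3 lateral 0.3
157 233 278 along -49.6 lateral 0.3
177 234 277 along -37.6 lateral 0.3
197 234 277 along -25.0 lateral 0.3
217 235 277 along -11.9 lateral 0.7
end along -63.8
-2.042841119693283
```

View pics/w15.png

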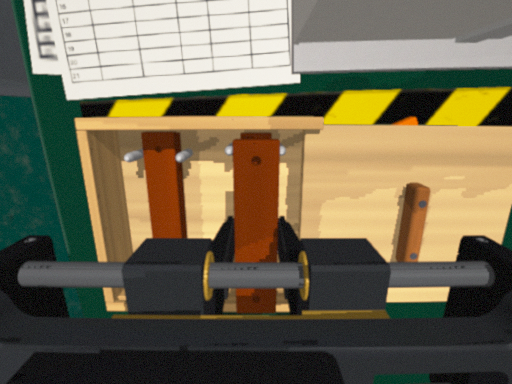

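drive_tool(rows="0 -0.03 0.5 0 0 0; 0 0 0.8 0 0 0; 0 0 0.8 0 0 0; 0 0 0.8 0 0 0; 0 0 0.8 0 0 0; 0 0 0.8 0 0 0; 0 0 0.5 0 0 0; 0 0 0 0 0 0")

```text
t: 55.48
position: [0.4793, -0.2586, 0.0465]
tool_rot: [0.72, 0.694, -0.0, -0.002]
contact_force: [-0.5, 0.7, -1.5]
gripper_width: 0.0273
finger_force: 30.0
```

drive_tool(rows="0 0 0.6 0 0 0; 0 0 0.6 0 0 0; 0 0 0.6 0 0 0; 0 0 0.5 0 0 0; 0 0 0.1 0 0 0; 0 0 0 0 0 0; 0 0 0 0 0 0; 0 0 0 0 0 0")

```text
t: 56.15
position: [0.4807, -0.2595, 0.0249]
tool_rot: [0.72, 0.694, 0.0, 0.0]
contact_force: [0.7, -0.1, -1.2]
gripper_width: 0.0276
finger_force: 30.0
```

drive_tool(rows="0 0 0 0 0 0; 0 0 0 0 0 0; 0 0 0 0 0 0; 0 0 0 0 0 0; 0 0 0 0 0 0; 0 0 -0.5 0 0 0; 0 0 -1 0 0 0; 0 0 -2 0 0 0", gripper=-0.2)

```text
t: 56.82
position: [0.4788, -0.2583, 0.0582]
tool_rot: [0.72, 0.694, -0.0, -0.002]
contact_force: [-0.2, 0.4, -0.1]
gripper_width: 0.0379
finger_force: 0.0
```

drive_tool(rows="0 0 -2 0 0 0; 0 0 -2 0 0 0; 0 0 -2 0 0 0; 0 0 -2 0 0 0; 0 -0.5 -1 0 0 0; 0 -1 -1 0 0 0; 0 -1.5 0 0 0 0; 0 -1 0 0 0 0")

```text
t: 57.48
position: [0.4397, -0.258, 0.1606]
tool_rot: [0.72, 0.694, 0.0, 0.001]
contact_force: [0.1, -0.9, -0.9]
gripper_width: 0.0378
finger_force: 0.0
```

Run:
```python
from h import *
s,p,R=pose(); print(s['t'],p,s['gripper_width'])
f=optics.grab_frame('wrist'); save(f,'w16.png')
for o in strips(f): print(*o)
print('long',rectc(f,.028,(200,40,268,260)),tf(BOX,np.array([LB]))); print('short',rectc(f,.028,(268,40,350,260)),tf(BOX,np.array([SB])))
f=optics.grab_frame('top')
for o in strips(f): print('top',*o)
plan([(.6063,-.276,.15,-2.05)],start=(s,p,R))
```

```text
57.4833 [ 0.43971477 -0.25798346  0.16056316] 0.03781378010525574
[217.9 178.1] [ 0.3992 -0.2534] [ 29.6 144.8] 89.6 0.0271 2665
[291.8 175.5] [ 0.481  -0.2532] [ 29.7 120.1] 87.4 0.0273 2565
[418.9 201.4] [ 0.6029 -0.2744] [18.5 69.1] 88.9 0.0667 747
long (array([ 398.4, -269. ]), array([ 29.5, 144.4]), 88.07) [[ 0.39652676 -0.26900092]]
short (array([ 480.9, -259.7]), array([ 29.7, 119.9]), 87.86) [[ 0.48091939 -0.25950705]]
top [362.9 103.4] [ 0.8806 -0.353 ] [222.  326.7] 54.8 0.0278 2418
top [334.  219.5] [ 0.4811 -0.2375] [28.  68.5] 88.4 0.027 170
-0.15 2.09 0.13 0.001 0.001 0; -0.15 2.09 0.13 0 0 0; -0.15 2.09 0.13 0 0 0; -0.15 2.09 0.13 0 0 0; -0.15 2.09 0.14 0 0 0; -0.15 2.09 0.13 0 0 0; -0.15 2.09 0.14 0 0 0; -0.15 2.08 0.13 0 0 0
-> end [ 0.6063 -0.276   0.15  ] -2.06
```

View pics/w16.png

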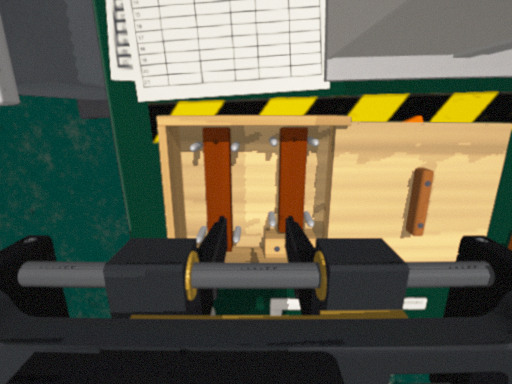

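drive_tool(rows="-0.15 2.09 0.13 0.001 0.001 0; -0.15 2.09 0.13 0 0 0; -0.15 2.09 0.13 0 0 0; -0.15 2.09 0.13 0 0 0; -0.15 2.09 0.14 0 0 0; -0.15 2.09 0.13 0 0 0; -0.15 2.09 0.14 0 0 0; -0.15 2.08 0.13 0 0 0")

```text
t: 58.25
position: [0.6079, -0.2756, 0.1475]
tool_rot: [0.72, 0.694, 0.0, -0.001]
contact_force: [-0.2, -0.1, 0.1]
gripper_width: 0.0381
finger_force: 0.0
```

Run:
```python
from h import *
s,p,R=pose(); print(s['t'],p,s['gripper_width'])
f=optics.grab_frame('wrist'); r=rectc(f,.0685,(180,80,330,255)); print('pull',r)
a=optics.grab_frame('top')['img'][:,:,::-1]; b=optics.grab_frame('side')['img'][:,:,::-1]
cv2.imwrite('pics/both.png',np.vstack([cv2.resize(a[150:330],(768,270)),cv2.resize(b[130:330],(768,300))]))
plan([(.6063,-.276,.054,-2.05)],start=(s,p,R))
```

```text
58.25 [ 0.60794494 -0.27562903  0.14752096] 0.038112116834119115
pull (array([ 607.1, -275.7]), array([11. , 69.5]), 87.56)
-0.01 -0.02 1.17 -0.002 -0.002 0; -0.01 -0.02 1.17 0 0 0; 0 -0.02 1.17 0 0 0; -0.01 -0.02 1.17 0 0 0; 0 -0.02 1.17 0 0 0; -0.01 -0.02 1.17 0 0 0; 0 -0.02 1.17 0 0 0; -0.01 -0.02 1.16 0 0 0
-> end [ 0.6063 -0.276   0.054 ] -2.06
```

View pics/both.png

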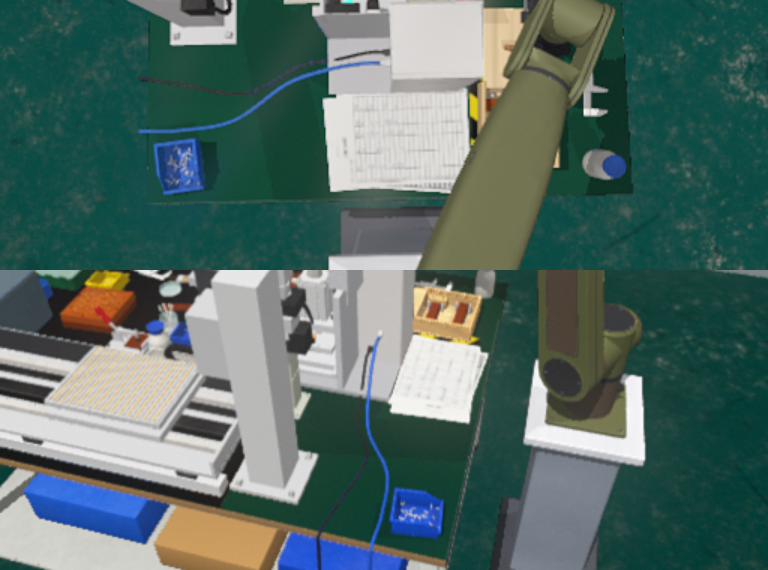

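drive_tool(rows="-0.01 -0.01 1.17 -0.002 -0.002 0; -0.01 -0.01 1.17 0 0 0; 0 -0.01 1.17 0 0 0; -0.01 -0.01 1.17 0 0 0; 0 -0.01 1.17 0 0 0; -0.01 -0.01 1.17 0 0 0; 0 -0.01 1.17 0 0 0; -0.01 -0.01 1.1 0 0 0")

```text
t: 59.07
position: [0.6058, -0.2763, 0.0543]
tool_rot: [0.72, 0.694, 0.0, 0.0]
contact_force: [0.6, 0.6, -0.6]
gripper_width: 0.0377
finger_force: 0.0
```

drive_tool(rows="0 0 0 0 0 0; 0 0 0 0 0 0; 0 0 0 0 0 0; 0 0 0 0 0 0; 0 0 0 0 0 0; 0 0 0 0 0 0; 0 0 0 0 0 0; 0 0 0 0 0 0", gripper=-1, newtons=25)

```text
t: 59.73
position: [0.6063, -0.2767, 0.057]
tool_rot: [0.72, 0.694, 0.0, 0.001]
contact_force: [-3.8, 0.4, 5.4]
gripper_width: 0.0119
finger_force: 25.0
```

drive_tool(rows="0 -0.6 0 0 0 0; 0 -0.8 0 0 0 0; 0 -0.9 0 0 0 0; 0 -0.9 0 0 0 0; 0 -0.9 0 0 0 0; 0 -0.9 0 0 0 0; 0 -0.9 0 0 0 0; 0 -0.9 0 0 0 0")

```text
t: 60.4
position: [0.5382, -0.2743, 0.0569]
tool_rot: [0.72, 0.694, 0.001, 0.002]
contact_force: [3.6, 0.0, 6.3]
gripper_width: 0.0119
finger_force: 25.0
```

drive_tool(rows="0 -0.9 0 0 0 0; 0 -0.9 0 0 0 0; 0 -0.9 0 0 0 0; 0 -0.9 0 0 0 0; 0 -0.9 0 0 0 0; 0 -0.9 0 0 0 0; 0 -0.9 0 0 0 0; 0 -0.7 0 0 0 0")

```text
t: 61.07
position: [0.4682, -0.2717, 0.0569]
tool_rot: [0.72, 0.694, 0.001, 0.002]
contact_force: [4.1, -0.2, 6.8]
gripper_width: 0.0118
finger_force: 25.0
```

drive_tool(rows="0 -0.5 0 0 0 0; 0 -0.5 0 0 0 0; 0 -0.5 0 0 0 0; 0 -0.4 0 0 0 0; 0 -0.2 0 0 0 0; 0 0 0 0 0 0; 0 0 0 0 0 0; 0 0 0 0 0 0")

```text
t: 61.73
position: [0.447, -0.2709, 0.0569]
tool_rot: [0.72, 0.694, 0.0, 0.001]
contact_force: [0.0, 1.2, 8.9]
gripper_width: 0.0121
finger_force: 25.0
```

drive_tool(rows="0 -0.2 0 0 0 0; 0 -0.2 0 0 0 0; 0 -0.2 0 0 0 0; 0 -0.1 0 0 0 0; 0 -0.1 0 0 0 0; 0 0 0 0 0 0; 0 0 0 0 0 0; 0 0 0 0 0 0")

```text
t: 62.4
position: [0.4414, -0.2708, 0.057]
tool_rot: [0.72, 0.694, 0.002, 0.004]
contact_force: [8.9, -0.2, 2.5]
gripper_width: 0.0118
finger_force: 25.0
```

drive_tool(rows="0 -0.1 0 0 0 0; 0 -0.1 0 0 0 0; 0 -0.1 0 0 0 0; 0 -0.1 0 0 0 0; 0 0 0 0 0 0; 0 0 0 0 0 0; 0 0 0 0 0 0; 0 0 0 0 0 0")

```text
t: 63.07
position: [0.4413, -0.2708, 0.057]
tool_rot: [0.72, 0.694, 0.005, 0.008]
contact_force: [23.8, -0.4, -7.2]
gripper_width: 0.0117
finger_force: 25.1
```

drive_tool(rows="0 0.2 0 0 0 0; 0 0.2 0 0 0 0; 0 0.15 0 0 0 0; 0 0 0 0 0 0; 0 0 0 0 0 0; 0 0 0 0 0 0; 0 0 0 0 0 0; 0 0 0 0 0 0")

```text
t: 63.73
position: [0.4414, -0.2707, 0.0569]
tool_rot: [0.72, 0.694, 0.001, 0.002]
contact_force: [3.0, 1.0, 7.2]
gripper_width: 0.0119
finger_force: 25.0
```

drive_tool(rows="0 0 0 0 0 0; 0 0 0 0 0 0; 0 0 0 0 0 0; 0 0 0 0 0 0; 0 0 0 0 0 0; 0 0 0 0 0 0; 0 0 -1 0 0 0; 0 0 -2 0 0 0", gripper=-0.2)

```text
t: 64.4
position: [0.4389, -0.269, 0.0836]
tool_rot: [0.72, 0.694, -0.0, -0.002]
contact_force: [0.0, 1.7, -0.7]
gripper_width: 0.0379
finger_force: 0.0
```

drive_tool(rows="0 0 -2 0 0 0; 0 0 -2 0 0 0; 0 0 -2 0 0 0; 0 0 -2 0 0 0; 0 0 -1 0 0 0; 0 0 -1 0 0 0; 0 0 0 0 0 0; 0 0 0 0 0 0")

```text
t: 65.07
position: [0.4406, -0.2703, 0.1856]
tool_rot: [0.72, 0.694, 0.0, 0.001]
contact_force: [0.6, -0.1, 0.4]
gripper_width: 0.0381
finger_force: 0.0
```

Run:
```python
from h import *
s,p,R=pose(); print(s['t'],p,s['gripper_width'])
f=optics.grab_frame('wrist'); save(f,'w17.png'); print('pull',rectc(f,.0685,(180,80,330,262)),tf(BOX,np.array([[0,.003]])))
```

```text
65.0667 [ 0.44064806 -0.27027677  0.18560182] 0.03807386862410499
pull (array([ 442.1, -269.7]), array([10.7, 67.5]), 87.72) [[ 0.44149809 -0.27060708]]
```

View pics/w17.png

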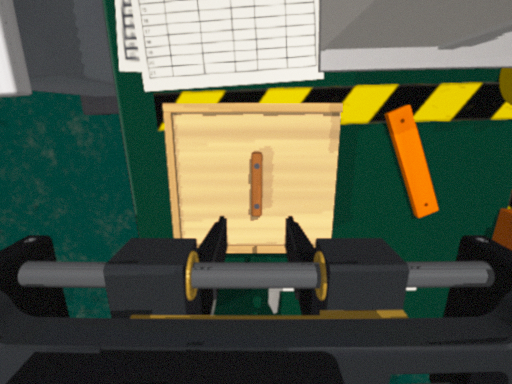

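The cover is shut: the pull is centred at (257,184), and the near rim is flush with the box. I'm handing in.

```bash
python3 -c "
from plant import workorder
print(workorder.hand_in())"
```

```text
the job is handed in; nothing more can be done
None
```

The job is handed in: I found four strips and put them all away, two long ones stacked in the full-length bay and two short ones stacked in the stop-block bay. The cover is slid shut to its stop, and I moved nothing else on the table. No verdict was returned.

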